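# Hold the long cuvette in the photometer's light path

## Task

First press the air can's nozzle cap fully down and let it spring back up, to blow the dust off the cuvettes. Then take the long cuvette out of the rack, gripping it by its two frosted sides only and never putting a finger on its clear end faces, and hold it upright in the light path, midway between lamp and detector and centred on their windows, so that the light passes squarely through its two clear ends; do not touch lamp or detector with it and leave everything else where it stands. Finish while still holding it there, motionless in the gripper and resting on nothing.

Things in the scene. Friction and masses are not known exactly. Their poses are not given: they have to be found in the camera images.
- stand: fixed white stand 100 x 300 mm on the table with a grey rack block (66 mm wide, top 60 mm above the table) and a slim clamped air can. Origin: centre of its underside, on the table; its y axis runs along the row. Three round wells, 42 mm across and 12 mm deep (floor 48 mm above the table), at y = -30, +35 and +100 mm; the can's axis is at y = -115 mm
- nozzle (a joint): sprung cap on the air can: 0 up, 0.006 m fully down; it moves straight down, starts to give at 2 N, needs 6 N for fully down and springs back up when released
- nozzle_top (a point): centre of the cap's flat round top, 28 mm in diameter, 130 mm above the table when up; a thin nozzle sticks out of its side towards the wells
- cell: the long cuvette, 30 x 20 x 50 mm, about 40 g, standing loose in one of the three wells. Origin: centre of its underside; z up; x along its 30 mm length, so the two clear (glass) end faces, 16 mm wide, look along +x and -x (15 mm from the centre) and the two frosted (matt, ribbed) long sides look along +y and -y, 20 mm apart over the outside. It may stand at any angle up to about 50 degrees off the row
- cell_mid (a point): middle of the long cell, 25 mm above its underside
- frosted_a: frosted long side of the cell at its +y, 29 mm long, 5 to 50 mm above the underside; its pose is that of cell (same origin and axes)
- frosted_b: frosted long side of the cell at its -y; its pose is that of cell
- clear_a: clear end face of the cell at its +x, not to be touched by the fingers; its pose is that of cell
- clear_b: clear end face of the cell at its -x, not to be touched by the fingers; its pose is that of cell
- bench: fixed photometer bench: a 280 x 70 mm rail (top 26 mm above the table) carrying a white lamp head with dark fins and a bright round lens, and a white detector head with a dark display on top, facing each other. Origin: centre of its underside, on the table; x from lamp to detector. Both heads are 60 mm wide, reach from 97 to 163 mm above the table, and their black window snouts end 55 mm either side of the middle, leaving a 110 mm open gap
- beam (a point): middle of the light path, halfway between lamp and detector windows, 130 mm above the table; x along the light, z up
- square1: bystander: short square cuvette, 20 x 20 x 50 mm, loose in another well; origin centre of its underside
- square2: bystander: like square1, in the remaining well
- beaker: bystander: glass beaker, 60 mm wide, 70 mm tall; origin centre of its underside
- dish: bystander: flat closed plastic dish, 92 mm wide, 16 mm tall; origin centre of its underside
- slide_box: bystander: white slide box, 70 x 100 x 31 mm; origin centre of its underside
- jar: bystander: amber glass jar, 56 mm wide, 80 mm tall; origin centre of its underside
Mind the look-alikes: they are no part of the job. Leave any blue look-alike of the cell alone.

How it is judged (in metres and radians):
On the way, in this order (a step that is already met when the one before it is completed fails the run):
1. the nozzle cap is pressed fully down, the long cuvette still in its well (value of joint nozzle above 0.0045 m and distance of cell from where it was at the start of the episode below 0.012 m), for 0.05 s.
2. the cap has sprung back up, the long cuvette still standing in its well (value of joint nozzle below 0.0015 m and distance of cell from where it was at the start of the episode below 0.012 m and contact force between the fingers and cell below 0.1 N), for 0.1 s.
3. the long cuvette is held by both frosted sides, clear of the rack (contact force between the fingers and frosted_a above 0.5 N and contact force between the fingers and frosted_b above 0.5 N and contact force between cell and stand below 0.1 N and contact force between cell and bench below 0.1 N and z of cell in the frame of stand above 0.065 m), for 0.2 s.
At the end, for the whole second after the job is handed in: Long cuvette gripped on both frosted sides (0.5 N each), touching neither rack nor bench, its middle within 25 mm along, 6 mm across and 12 mm in height of the beam's middle, square within 10 deg, upright within 8 deg, still (20 mm/s); cap up; bystanders within 30 mm of their places (contact force between the fingers and frosted_a above 0.5 N and contact force between the fingers and frosted_b above 0.5 N and contact force between cell and stand below 0.1 N and contact force between cell and bench below 0.1 N and x of cell_mid in the frame of beam between -0.025 and 0.025 m and y of cell_mid in the frame of beam between -0.006 and 0.006 m and z of cell_mid in the frame of beam between -0.012 and 0.012 m and angle between the x axis of cell and the x axis of beam, either way round below 0.17 rad and angle between cell's own z axis and vertical below 0.14 rad and height (world z) of cell above 0.085 m and linear speed of cell below 0.02 m/s and value of joint nozzle below 0.0015 m and distance of each of square1, square2, beaker, dish, slide_box, jar from where it was at the start of the episode below 0.03 m); the arm keeps its last pose, push and grip.
It fails at once if a finger touches a clear end face of the long cuvette (contact force between the fingers and clear_a above 0.3 N or contact force between the fingers and clear_b above 0.3 N).
It fails at once if the cuvette knocks against the photometer bench (contact force between cell and bench above 1 N).
It fails at once if a bystander is moved by more than 30 mm (distance of any of square1, square2, beaker, dish, slide_box, jar from where it was at the start of the episode above 0.03 m).
It also fails if it takes over 53 s, if anything falls off the work surface, if the arm or the gripper's body presses on something with over 40 N, if the wrist force passes 120 N, or if a joint passes its speed limit or range.

## Robot

A 6-joint arm with a two-finger parallel gripper is mounted at the origin on the work surface. World frame = base frame: x ahead of the robot, y to its left, z up, the work surface at z = 0. Lengths are in m, angles in degrees, forces in N, time in s.
With the tool pointing down it reaches from about 0.25 to 0.725 m from the base axis. Payload 9.7 kg.
Tool frame: the origin (TCP) lies on the centre line of the jaws, within the pads' length; the fingertips stand 19 mm ahead of it and the grasp point (between the pads) is the TCP; z points along the fingers, y is the direction in which the jaws open and shut (so a half turn about z gives the same grasp; the last joint's range is limited). The gripper opens to 85 mm and grips with 20 to 120 N. Pads are 22 mm wide; open, the fingers measure 114 mm over their backs; the gripper's body (76 mm by 85 mm) begins 54 mm behind the grasp point. The pads swing forward as they close: fully open they stand 13 mm farther back than shut.
Start: joints at [65.26, 4.979, 10.078, 95.1, 0, 90], TCP at [0.23, 0.5, 0.223] pointing down, gripper open.
Joint ranges: [-179.16, 179.16], [-48.56, 103.87], [-65.8, 70.77], [-126.05, 130.52], [-82.76, 87.17], [-180, 180]. Speed limits (degrees/s): [127.2, 127.2, 147.25, 180, 180, 180].

## Interface

Orientations are given as [roll, pitch, yaw] about the fixed x, y, z axes, in that order (R = Rz(yaw) Ry(pitch) Rx(roll)).
In Python, from workcell import bot gives the robot as it stands.
- The arm moves only by the tool servo_tool, never from a script. Its argument "motion" is a list that holds one entry, the list of rows, each a list of 6 numbers: the shift along the tool's x, y, z in mm, then the turn, a rotation vector about the tool's x, y, z in rad. A call has 1 to 5 rows; each row shifts and turns the commanded pose from where the row before left it, along the tool's axes as they then stand; what a row does not reach is not made up. A row lasts 1/10 s, in which the tool goes at most 50 mm and 8.59 degrees, less where a joint would pass 70% of its speed; a pose out of reach is approached as far as the arm can. A call is refused whole if a number of a shift passes 50 or a number of a turn 0.15, either way. A call with a gripper value outside its range is refused whole. "gripper" is the finger opening in mm, from 0 to 85.4, set as the call begins (left out, the last holds). The fingers move at their own pace and stop on an object; "newtons" is the grip in N (left out, the last holds). Time passes only in rows, so rows that do not move let the fingers close. It gives the time, the measured TCP pose, the force and the opening at its end, in the units of the state.
- bot.get_obs(): the state, without advancing time (a new reading comes with each control period).
- bot.camera(name): name is "side" or "top" or "wrist"; returns a dict with "color" (384x512x3 uint8, red, green, blue), "fx", "fy", "cx", "cy" (pixels), "R" (3x3) and "t" (3): a world point X has camera coordinates R X + t. Camera axes: x right, y down, z forward; pixel columns grow to the right and rows downward; lengths in m; the calibration is good to about 2 mm. The wrist camera is an equidistant fisheye: a pixel r from the principal point sees the ray r / f radians off the axis. A picture is of the moment at which its call begins. There is no depth.
- bot.job_done(): hands the job in, once; it reports no verdict.
Trained networks look in a picture, given as the dict that the camera call returned (one of the last four; its "shot" number tells which), for a name from the list of things; names that differ only in an ending like _2 or _b are one class to them, and where a whole thing is asked for, a point or a joint stands for the part that bears it (a point fixed in the world has none). Each returns a list of dicts, best first, with "confidence" (0 to 1); they miss things now and then, are a little off and sometimes report something else, mostly with a low value. They report only what shows in the picture. A call takes as long as a camera call. They do not tell look-alikes from the thing itself.
- bot.look_for(picture, label): "rect" ([left, top, width, height] in pixels, round what is visible of it).
The state is a dict: "time": time; "q": joint angles; "qd": joint speeds; "joint_efforts": joint torques, N m; "ee_pos": TCP position; "tcp_rot": TCP orientation; "wrist_force": force on the tool from outside, world axes, zero at the start; "torque": the same for the moment, N m; "opening": finger opening in m.
Only numpy, scipy, OpenCV 4.12 (cv2) and the standard library are available. Lean on these libraries where they do the work, as an engineer would, in place of code of your own. Each camera call takes 0.05 s, during which the arm holds its last target.

## Working session

There is one attempt and no reset: what is moved stays moved. The work goes in short steps, Python scripts to look and compute and a tool call to move; the robot and the scene stay as the last step left them, time stands still between calls to the robot, and variables do not carry over. Pictures are saved under pics/ and viewed, and the job is handed in when it is done.

Besides the shell and the picture viewer there is one more tool, called as a command line: name --argument value ..., lists and objects as JSON in quotes. servo_tool: Moves the arm, as the interface text tells. Its arguments: {"type":"object","properties":{"motion":{"type":"array","items":{"type":"array","items":{"type":"array","items":{"type":"number"}}}},"gripper":{"type":"number"},"newtons":{"type":"number"}},"required":["motion"]}

```bash
mkdir -p pics; ls; cat > h.py <<'E'
import numpy as np,cv2
from workcell import bot
def save(p,n): cv2.imwrite('pics/'+n,cv2.cvtColor(p['color'],cv2.COLOR_RGB2BGR))
def ray(p,u,v):
    R=np.array(p['R']);t=np.array(p['t'])
    d=R.T@np.array([(u-p['cx'])/p['fx'],(v-p['cy'])/p['fy'],1.0]); return -R.T@t,d
def atz(p,u,v,z):
    c,d=ray(p,u,v); return c+d*(z-c[2])/d[2]
def proj(p,X):
    x=np.array(p['R'])@np.array(X)+np.array(p['t']); return np.array([p['cx']+p['fx']*x[0]/x[2],p['cy']+p['fy']*x[1]/x[2]])
E
cat > a.py <<'E'
from h import *
import pickle
for n in ['top','side']:
    p=bot.camera(n); save(p,n+'0.png'); pickle.dump(p,open(n+'.pkl','wb'))
    print(n,p['fx'],p['cx'],p['cy'],(-np.array(p['R']).T@np.array(p['t'])).round(3))
    for l in ['stand','nozzle','cell','bench','square1','beaker','dish','slide_box','jar']:
        print(l,[(np.round(r['rect']).tolist(),round(r['confidence'],2)) for r in bot.look_for(p,l)][:4])
print(bot.get_obs())
E
python3 a.py; ls
```

```text
pics
top 480.06589446630113 262.4666737072549 191.5527478886565 [ 0.308 -0.081  1.389]
stand [([102.0, 204.0, 110.0, 45.0], 0.72), ([129.0, 145.0, 27.0, 25.0], 0.35)]
nozzle [([181.0, 217.0, 17.0, 13.0], 0.53)]
cell [([159.0, 218.0, 9.0, 9.0], 0.64), ([133.0, 214.0, 16.0, 9.0], 0.54), ([146.0, 263.0, 13.0, 14.0], 0.44)]
bench [([295.0, 163.0, 47.0, 107.0], 0.79), ([182.0, 219.0, 16.0, 13.0], 0.61)]
square1 [([135.0, 215.0, 14.0, 10.0], 0.45)]
beaker [([170.0, 130.0, 23.0, 24.0], 0.86), ([240.0, 126.0, 36.0, 30.0], 0.4)]
dish [([126.0, 142.0, 30.0, 31.0], 0.96)]
slide_box [([239.0, 126.0, 37.0, 30.0], 0.84)]
jar [([398.0, 215.0, 27.0, 22.0], 0.93)]
side 420.0726377453803 260.26744598552284 193.69607170052635 [0.402 0.882 0.775]
stand [([223.0, 227.0, 82.0, 128.0], 0.6)]
nozzle [([316.0, 135.0, 14.0, 25.0], 0.32)]
cell [([319.0, 294.0, 11.0, 26.0], 0.85), ([267.0, 254.0, 11.0, 27.0], 0.61), ([258.0, 135.0, 88.0, 75.0], 0.18)]
bench [([260.0, 136.0, 85.0, 69.0], 0.59)]
square1 [([248.0, 295.0, 8.0, 24.0], 0.79), ([252.0, 278.0, 15.0, 21.0], 0.6)]
beaker [([174.0, 236.0, 25.0, 35.0], 0.9
[... 214 characters left out ...]
 225.0, 9.0, 16.0], 0.34)]
{'time': 1.0, 'q': array([6.52585343e+01, 4.97818864e+00, 1.00781641e+01, 9.50993274e+01,
       1.22923520e-03, 9.00013055e+01]), 'qd': array([ 0.02183309, -0.03844026, -0.00333105, -0.05185237,  0.05627279,
        0.01546859]), 'joint_efforts': array([-1.72557586e-03, -5.20113301e+01,  4.64861012e+01,  1.74590623e-03,
       -1.08231025e-04, -1.22668450e-05]), 'ee_pos': array([0.23018141, 0.49951277, 0.22339052]), 'tcp_rot': array([ 1.79999352e+02, -1.22924997e-03,  1.55257229e+02]), 'wrist_force': array([0.47893385, 0.62252687, 0.47465839]), 'torque': array([-0.04743342,  0.03469736,  0.02353788]), 'opening': 0.08508182436900916}
a.py
h.py
pics
side.pkl
top.pkl
```

```bash
python3 - <<'E'
import pickle,cv2
t=pickle.load(open('top.pkl','rb'))['color'][:,:,::-1];s=pickle.load(open('side.pkl','rb'))['color'][:,:,::-1]
cv2.imwrite('pics/tz.png',cv2.resize(t[190:290,90:220],None,fx=6,fy=6,interpolation=cv2.INTER_CUBIC))
cv2.imwrite('pics/sz.png',cv2.resize(s[200:360,200:360],None,fx=3.7,fy=3.7,interpolation=cv2.INTER_CUBIC))
E
```

```text
(no output)
```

View pics/top0.png

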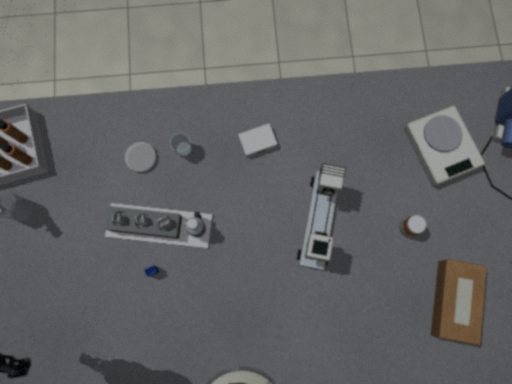

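View pics/side0.png

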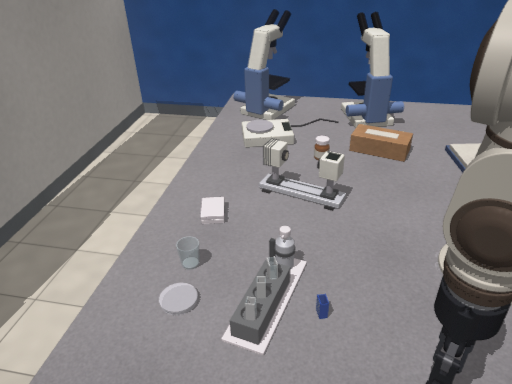

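```bash
sleep 1
```

```text
(no output)
```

View pics/tz.png

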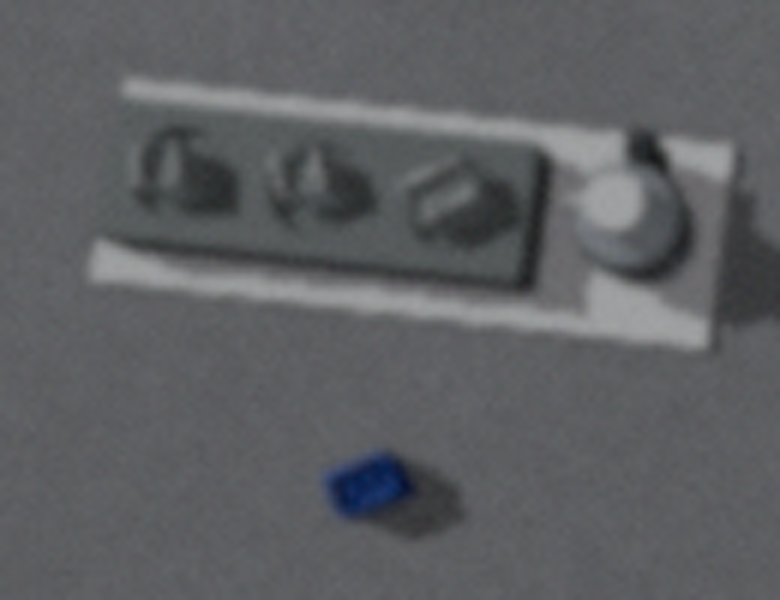

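View pics/sz.png

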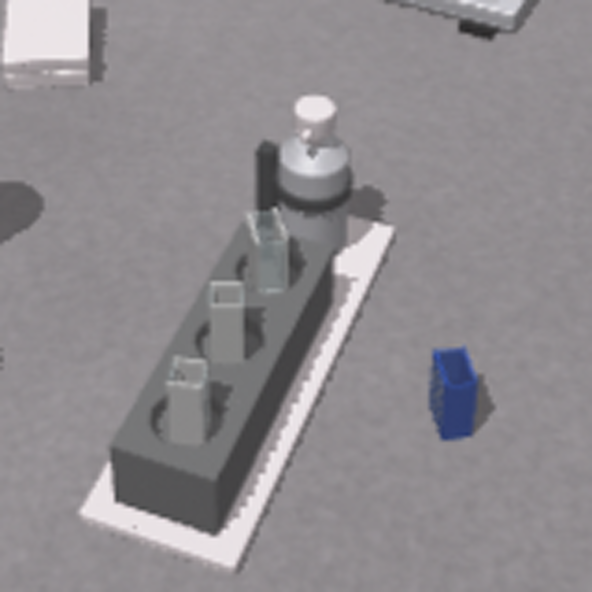

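The top view shows three wells. The glass piece nearest the can, crop (445,195), is elongated; the other two, at (170,175) and (310,175), are square. The blue look-alike stands on the table at (370,485). The long cell should therefore be in the well at y=-30. Next I'll fit the poses of the stand and bench.

```bash
cat > b.py <<'E'
from h import *
import pickle
from scipy.optimize import least_squares
t=pickle.load(open('top.pkl','rb'));s=pickle.load(open('side.pkl','rb'))
def c2(u,v): return (90+u/6-.4,190+v/6-.4)
def s2(u,v): return (200+u/3.7-.4,200+v/3.7-.4)
for u,v in [(122,80),(735,142),(712,348),(90,280)]: print('corner',atz(t,*c2(u,v),0.004).round(4))
for u,v in [(612,203)]: print('cap',atz(t,*c2(u,v),0.13).round(4))
def W(P,X):
    c,sn=np.cos(P[2]),np.sin(P[2]); return np.array([P[0]+c*X[0]-sn*X[1],P[1]+sn*X[0]+c*X[1],X[2]])
obs=[(t,(.05,.15,.004),c2(122,80)),(t,(.05,-.15,.004),c2(735,142)),(t,(-.05,-.15,.004),c2(712,348)),(t,(-.05,.15,.004),c2(90,280)),
(t,(0,-.115,.13),c2(612,203)),(s,(0,-.115,.13),s2(315,104)),(s,(-.05,.15,.004),s2(237,568)),(s,(.05,.15,.004),s2(82,513)),(s,(-.05,-.15,.004),s2(393,228)),
]
f=lambda P:np.concatenate([proj(c,W(P,X))-np.array(o) for c,X,o in obs])
r=least_squares(f,[.3,.2,0],loss='soft_l1');print(r.x,np.degrees(r.x[2]),f(r.x).round(1))
P=r.x
for n,y in [('noz',-.115),('w1',-.03),('w2',.035),('w3',.1)]: print(n,W(P,(0,y,0)).round(4))
for a,b in [((445,195),.098)]: print('cell top',atz(t,*c2(*a),b).round(4))
np.save('stand.npy',P)
cv2.imwrite('pics/bz.png',cv2.resize(t['color'][150:280,285:360,::-1],None,fx=4.5,fy=4.5,interpolation=cv2.INTER_CUBIC))
cv2.imwrite('pics/bs.png',cv2.resize(s['color'][125:215,250:360,::-1],None,fx=6,fy=6,interpolation=cv2.INTER_CUBIC))
E
python3 b.py
```

```text
corner [0.6151 0.3386 0.004 ]
corner [0.5584 0.0418 0.004 ]
corner [0.4593 0.0593 0.004 ]
corner [0.5181 0.3559 0.004 ]
cap [0.5131 0.0865 0.13  ]
[ 0.53758761  0.19614723 -0.1924357 ] -11.025753457185077 [ 1.6 -0.2  0.9  0.1  0.3 -0.2  1.   0.2  1.2 -1.  -0.1  1.2  0.2  2.3
 -0.6  2.4  0.6  1.5]
noz [0.5156 0.0833 0.    ]
w1 [0.5319 0.1667 0.    ]
w2 [0.5443 0.2305 0.    ]
w3 [0.5567 0.2943 0.    ]
cell top [0.5285 0.1657 0.098 ]
```

```bash
sleep 1
```

```text
(no output)
```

View pics/bz.png

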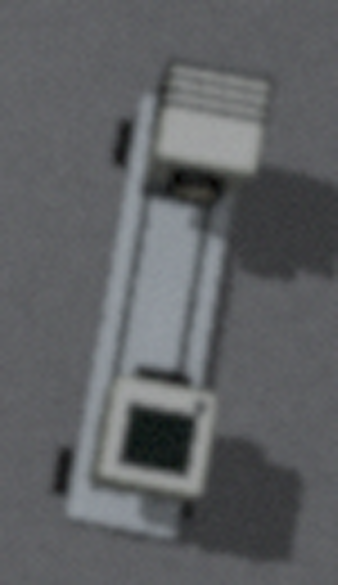

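View pics/bs.png

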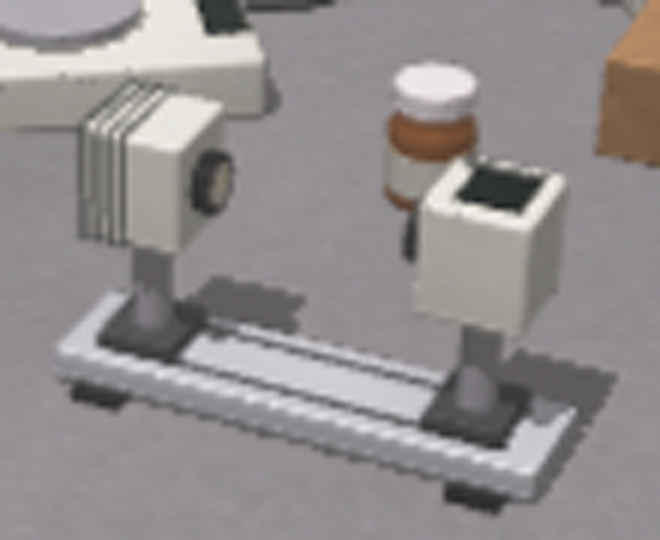

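```bash
cat > c.py <<'E'
from h import *
import pickle
from scipy.optimize import least_squares
t=pickle.load(open('top.pkl','rb'));s=pickle.load(open('side.pkl','rb'))
def c2(u,v): return (285+u/4.5-.4,150+v/4.5-.4)
def s2(u,v): return (250+u/6-.4,125+v/6-.4)
def W(P,X):
    c,sn=np.cos(P[2]),np.sin(P[2]); return np.array([P[0]+c*X[0]-sn*X[1],P[1]+sn*X[0]+c*X[1],X[2]])
h=.026
obs=[(s,(-.14,-.035,h),s2(60,345)),(s,(-.14,.035,h),s2(113,292)),(s,(.14,.035,h),s2(575,410)),(s,(.14,-.035,h),s2(530,475)),
(t,(.14,-.035,h),c2(68,515)),(t,(.14,.035,h),c2(182,537)),(t,(-.14,-.035,h),c2(143,93)),
]
def f(P):
    L=list(obs)
    L+=[(t,(P[3],-.03,.163),c2(117,376)),(t,(P[3],.03,.163),c2(217,388)),(t,(P[4],.03,.163),c2(205,495)),(t,(P[4],-.03,.163),c2(97,478))]
    L+=[(t,(P[5],-.03,.163),c2(168,63)),(t,(P[5],.03,.163),c2(270,80)),(t,(P[6],.03,.163),c2(260,172)),(t,(P[6],-.03,.163),c2(158,155))]
    L+=[(s,(P[3],-.03,.163),s2(425,205)),(s,(P[4],-.03,.163),s2(527,222)),(s,(P[4],.03,.163),s2(567,180)),
    (s,(P[6],-.03,.163),s2(180,148)),(s,(P[6],.03,.163),s2(222,103)),(s,(-.055,0,.13),s2(213,182))]
    return np.concatenate([proj(c,W(P,X))-np.array(o) for c,X,o in L])
r=least_squares(f,[.5,-.25,3,.06,.11,-.12,-.07],loss='soft_l1');P=r.x;print(P.round(4),np.degrees(P[2]));print(f(P).round(1))
np.save('bench.npy',P)
E
python3 c.py
```

```text
[ 0.5135 -0.2683  2.8612  0.0676  0.1246 -0.1205 -0.0651] 163.93671558228027
[-1.4  0.6 -0.8 -0.4  0.5 -0.6  0.9 -0.  -0.1 -0.1 -0.9 -0.1 -0.  -0.7
  0.  -0.3  0.9  1.5 -0.1 -0.3  0.6 -1.1  0.8 -0.1  0.5  0.3 -0.5 -0.1
 -0.4 -0.6 -0.6  0.2  0.8  1.5  0.6 -0.4 -0.3  0.8  0.8  0.3  1.1  0.9]
```

servo_tool --motion '[[[-20,-10,-30,0,0,0],[-40,-20,-30,0,0,0],[-40,-20,-20,0,0,0],[-40,-20,0,0,0,0],[-40,-20,0,0,0,0]]]' --gripper 0

```text
time: 1.5
ee_pos: [0.3549, 0.3437, 0.3021]
tcp_rot: [179.9, 0.0, 155.3]
wrist_force: [0.6, 1.0, -0.5]
opening: 0.0121
```

servo_tool --motion '[[[-40,-20,0,0,0,0],[-40,-20,0,0,0,0],[-40,-20,0,0,0,0],[-40,-20,0,0,0,0],[-40,-20,0,0,0,0]]]'

```text
time: 2.0
ee_pos: [0.4947, 0.1687, 0.3015]
tcp_rot: [180.0, 0.0, 155.3]
wrist_force: [0.1, 1.0, -0.2]
opening: 0.0005
```

servo_tool --motion '[[[0,0,0,0,0,0.15],[0,0,0,0,0,0.15],[0,0,0,0,0,0.15],[0,0,0,0,0,0.15],[0,0,0,0,0,0.15]]]'

```text
time: 2.5
ee_pos: [0.4938, 0.1703, 0.3013]
tcp_rot: [180.0, 0.0, 111.9]
wrist_force: [-0.6, -0.1, -0.1]
opening: -0.0001
```

servo_tool --motion '[[[0,0,0,0,0,0.15],[0,0,0,0,0,0.15],[0,0,0,0,0,0.15],[0,0,0,0,0,0.15],[0,0,0,0,0,0.15]]]'

```text
time: 3.0
ee_pos: [0.4938, 0.1704, 0.3013]
tcp_rot: [180.0, -0.0, 69.0]
wrist_force: [0.0, 0.1, 0.4]
opening: 0.0
```

servo_tool --motion '[[[0,0,0,0,0,0.15],[0,0,0,0,0,0.15],[0,0,0,0,0,0.15],[0,0,0,0,0,0.15],[0,0,0,0,0,0.15]]]'

```text
time: 3.5
ee_pos: [0.4938, 0.1704, 0.3013]
tcp_rot: [180.0, -0.0, 26.0]
wrist_force: [-0.2, -0.0, 0.3]
opening: 0.0
```

servo_tool --motion '[[[0,0,0,0,0,0.15],[0,0,0,0,0,0.15],[0,0,0,0,0,0.15],[0,0,0,0,0,0.15],[0,0,0,0,0,0.15]]]'

```text
time: 4.0
ee_pos: [0.5091, 0.0078, 0.3013]
tcp_rot: [-173.1, 1.9, -3.0]
wrist_force: [0.8, 0.4, -0.7]
opening: 0.0005
```

```bash
python3 - <<'E'
from h import *
o=bot.get_obs()
for k in o: print(k,np.round(o[k],3))
p=bot.camera('wrist'); save(p,'w1.png'); print({k:np.round(p[k],3) for k in p if k!='color'})
o=bot.get_obs();print(np.round(o['q'],1),o['ee_pos'])
E
```

```text
time 4.0
q [ -3.094   3.584  17.164 105.445   6.921 179.943]
qd [-5.3058e+01  1.7570e+00  6.9300e-01  7.4530e+00  1.5464e+01 -4.1000e-02]
joint_efforts [ 7.7130e+00 -5.0707e+01  4.4599e+01  3.8400e-01 -2.8000e-02 -0.0000e+00]
ee_pos [0.509 0.008 0.301]
tcp_rot [-173.077    1.858   -3.037]
wrist_force [ 0.827  0.445 -0.673]
torque [-0.163 -0.022 -0.002]
opening 0.0
{'fx': np.float64(297.319), 'fy': np.float64(297.319), 'cx': np.float64(258.197), 'cy': np.float64(196.215), 'R': array([[-0.056, -0.991, -0.12 ],
       [-0.947,  0.015,  0.32 ],
       [-0.315,  0.132, -0.94 ]]), 't': array([0.073, 0.413, 0.608]), 'shot': np.int64(3)}
[ -3.6   3.6  17.2 105.5   6.9 179.9] [0.50865006 0.00272184 0.30114688]
```

```bash
sleep 1
```

```text
(no output)
```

View pics/w1.png

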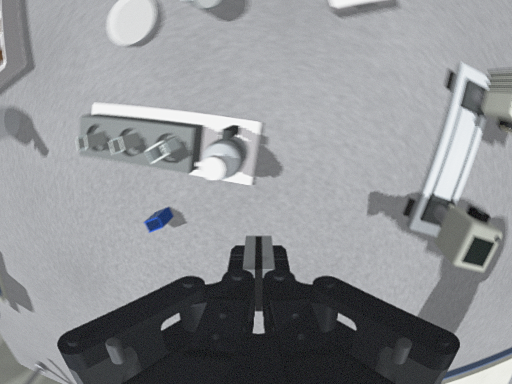

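The wrist picture confirms it. The piece in the well nearest the can, (163,150), is the long cuvette; the ones at (88,140) and (120,143) are short. Joint 6 hit its limit because yaw = q1 - q6 + 180, so I'm turning back the other way.

servo_tool --motion '[[[0,0,0,0,0,-0.15],[0,0,0,0,0,-0.15],[0,0,0,0,0,-0.15],[0,0,0,0,0,-0.15],[0,0,0,0,0,-0.15]]]'

```text
time: 4.55
ee_pos: [0.509, 0.0092, 0.3015]
tcp_rot: [-173.7, -3.4, 40.2]
wrist_force: [-0.1, -0.7, -0.8]
opening: -0.0003
```

servo_tool --motion '[[[0,0,0,0,0,-0.15],[0,0,0,0,0,-0.15],[0,0,0,0,0,-0.15],[0,0,0,0,0,-0.15],[0,0,0,0,0,-0.15]]]'

```text
time: 5.05
ee_pos: [0.509, 0.0092, 0.3015]
tcp_rot: [-177.7, -6.7, 83.2]
wrist_force: [0.2, 0.9, 0.5]
opening: -0.0003
```

servo_tool --motion '[[[0,0,0,0,0,-0.15],[0,0,0,0,0,-0.15],[0,0,0,0,0,-0.15],[0,0,0,0,0,-0.15],[0,0,0,0,0,-0.15]]]'

```text
time: 5.55
ee_pos: [0.509, 0.0092, 0.3015]
tcp_rot: [177.1, -6.5, 126.5]
wrist_force: [0.3, 0.2, 0.3]
opening: -0.0001
```

```bash
python3 - <<'E'
from h import *
o=bot.get_obs()
for k in ['time','q','ee_pos','tcp_rot']: print(k,np.round(o[k],4).tolist())
E
```

```text
time 5.55
q [-2.8972, 3.5674, 17.1704, 105.4457, 6.8547, 50.6754]
ee_pos [0.509, 0.0092, 0.3015]
tcp_rot [177.074, -6.4685, 126.4823]
```

```bash
cat > go.py <<'E'
import sys
from h import *
from scipy.spatial.transform import Rotation as Ro
def rows(tp,trpy,n=None,start=None,step=40):
    if start is None:
        o=bot.get_obs(); p=np.array(o['ee_pos']);R=Ro.from_euler('xyz',o['tcp_rot'],degrees=True)
    else: p=np.array(start[0]);R=Ro.from_euler('xyz',start[1],degrees=True)
    T=Ro.from_euler('xyz',trpy,degrees=True); rv=(R.inv()*T).as_rotvec(); tp=np.array(tp)
    if n is None: n=int(max(np.ceil(np.linalg.norm(tp-p)*1000/step),np.ceil(np.linalg.norm(rv)/.145),1))
    out=[];c=p.copy();Rc=R
    for i in range(n):
        g=p+(tp-p)*(i+1)/n
        d=np.round(Rc.inv().apply(g-c)*1000,1); w=np.round(rv/n,4)
        if i==n-1: w=np.round((Rc.inv()*T).as_rotvec(),4)
        out.append([*d.tolist(),*w.tolist()]); c=c+Rc.apply(d/1000); Rc=Rc*Ro.from_rotvec(w)
    for i in range(0,n,5): print([out[i:i+5]])
    print('end',c.round(4),Rc.as_euler('xyz',degrees=True).round(1))
if __name__=='__main__':
    a=list(map(float,sys.argv[1:])); rows(a[:3],a[3:6],int(a[6]) if len(a)>6 else None)
E
python3 go.py 0.47 0.12 0.30 180 0 125
```

```text
[[[37.1, 11.2, 5.3, 0.0165, -0.0378, 0.0077], [37.4, 11.1, 3.7, 0.0165, -0.0378, 0.0077], [37.6, 10.7, 2.1, 0.0165, -0.0379, 0.0076]]]
end [0.4699 0.12   0.3   ] [180.  -0. 125.]
```

servo_tool --motion '[[[37.1,11.2,5.3,0.0165,-0.0378,0.0077],[37.4,11.1,3.7,0.0165,-0.0378,0.0077],[37.6,10.7,2.1,0.0165,-0.0379,0.0076],[0,0,0,0,0,0]]]'

```text
time: 5.95
ee_pos: [0.4691, 0.1243, 0.3003]
tcp_rot: [-180.0, 0.0, 125.0]
wrist_force: [0.5, -0.6, -0.0]
opening: -0.0
```

```bash
cat > w.py <<'E'
import sys,pickle
from h import *
n=sys.argv[1]
o=bot.get_obs(); print(o['ee_pos'].round(4),o['tcp_rot'].round(2),o['q'].round(1))
p=bot.camera('wrist'); save(p,n+'.png'); pickle.dump(p,open(n+'.pkl','wb'))
for l in sys.argv[2:]: print(l,[(np.round(r['rect']).tolist(),round(r['confidence'],2)) for r in bot.look_for(p,l)][:4])
print((-np.array(p['R']).T@np.array(p['t'])).round(3))
E
python3 w.py w2 cell nozzle square1
```

```text
[0.4691 0.1243 0.3003] [-1.7998e+02  1.0000e-02  1.2496e+02] [ 14.8  -1.4  12.2 103.7  -0.   69.9]
cell [([252.0, 66.0, 21.0, 29.0], 0.8), ([305.0, 150.0, 28.0, 32.0], 0.79)]
nozzle [([257.0, 207.0, 29.0, 30.0], 0.83), ([314.0, 174.0, 7.0, 7.0], 0.43)]
square1 [([372.0, 90.0, 28.0, 21.0], 0.91), ([341.0, 124.0, 29.0, 23.0], 0.83), ([306.0, 151.0, 13.0, 27.0], 0.7), ([102.0, 277.0, 73.0, 52.0], 0.32)]
[0.427 0.186 0.451]
```

```bash
sleep 1
```

```text
(no output)
```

View pics/w2.png

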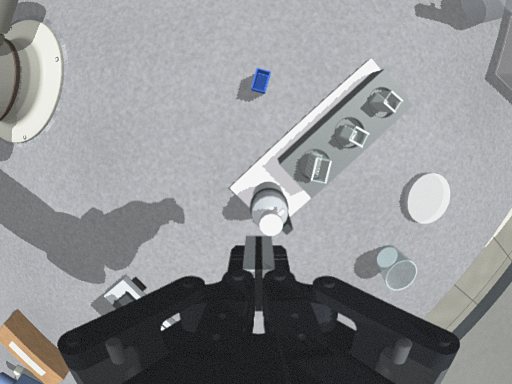

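```bash
python3 - <<'E'
import pickle,cv2
s=pickle.load(open('w2.pkl','rb'))['color'][:,:,::-1]
cv2.imwrite('pics/w2c.png',cv2.resize(s[110:240,225:385],None,fx=5,fy=4.6,interpolation=cv2.INTER_CUBIC)[:598])
cv2.imwrite('pics/w2d.png',cv2.resize(s[140:195,290:350],None,fx=10,fy=10,interpolation=cv2.INTER_CUBIC))
E
sleep 1
```

```text
(no output)
```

View pics/w2c.png

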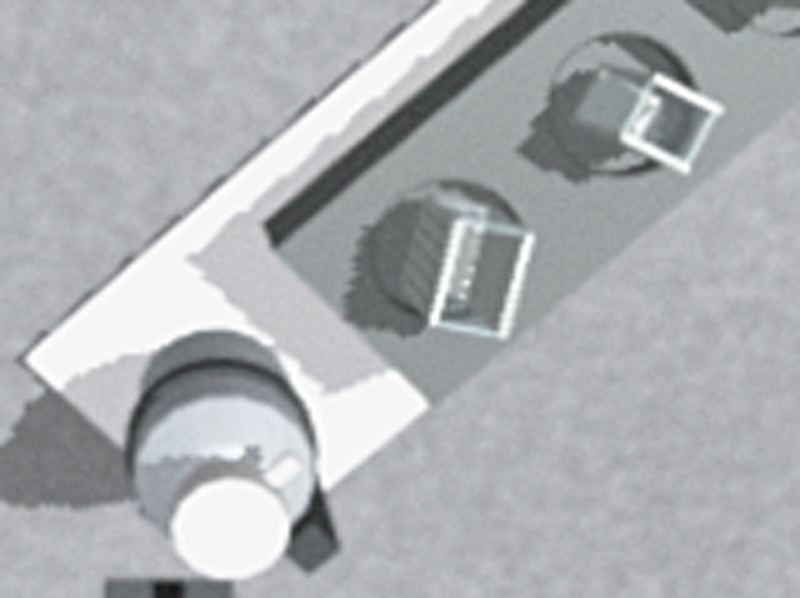

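View pics/w2d.png

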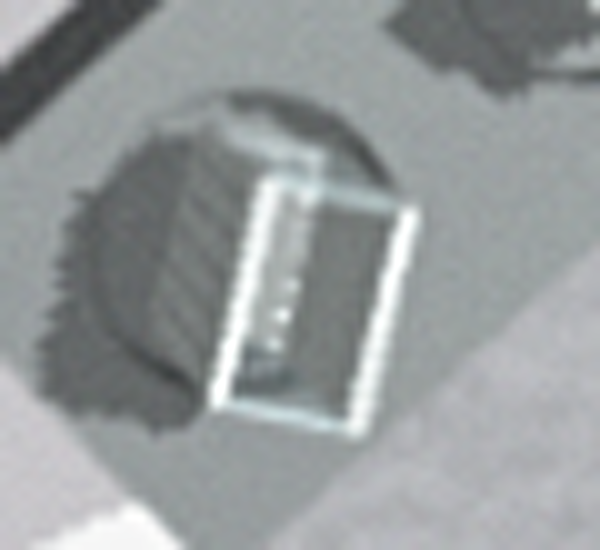

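```bash
cat >> h.py <<'E'
def fatz(p,u,v,z):
    R=np.array(p['R']);t=np.array(p['t']); x=(u-p['cx'])/p['fx'];y=(v-p['cy'])/p['fy'];th=np.hypot(x,y);k=np.sinc(th/np.pi)
    d=R.T@np.array([x*k,y*k,np.cos(th)]);c=-R.T@t; return c+d*(z-c[2])/d[2]
E
python3 - <<'E'
from h import *
import pickle
p=pickle.load(open('w2.pkl','rb'))
C=[fatz(p,290+u/10-.45,140+v/10-.45,.098) for u,v in [(265,178),(418,208),(360,435),(215,405)]]
C=np.array(C)[:,:2];print(C.round(4),C.mean(0).round(4))
for i in range(4): d=C[(i+1)%4]-C[i];print(np.linalg.norm(d).round(4),np.degrees(np.arctan2(d[1],d[0])).round(1))
print('cap',fatz(p,225+230/5-.4,110+525/4.6-.4,.13).round(4))
for u,v in [(25,358),(430,405)]: print('stand',fatz(p,225+u/5-.4,110+v/4.6-.4,.004).round(4))
E
```

```text
[[0.5175 0.1783]
 [0.5354 0.1867]
 [0.5472 0.1597]
 [0.5298 0.152 ]] [0.5325 0.1692]
0.0197 25.2
0.0294 -66.4
0.019 -156.2
0.0289 115.0
cap [0.5138 0.0863 0.13  ]
stand [0.4598 0.0601 0.004 ]
stand [0.5743 0.1199 0.004 ]
```

```bash
python3 go.py 0.514 0.086 0.165 180 0 125
```

```text
[[[-13.1, 4.1, 33.7, -0.0002, -0.0001, -0.0016], [-13.1, 4.1, 33.8, -0.0002, -0.0001, -0.0016], [-13.0, 4.1, 33.7, -0.0002, -0.0001, -0.0016], [-13.1, 4.0, 33.8, -0.0001, -0.0002, -0.0018]]]
end [0.514 0.086 0.165] [180.   0. 125.]
```

servo_tool --motion '[[[-14,4,0,0,0,0],[-14,4,33,0,0,0],[-14,4,33,0,0,0],[-10,4,33,0,0,0],[0,0,36,0,0,0]]]'

```text
time: 6.65
ee_pos: [0.5149, 0.0838, 0.1634]
tcp_rot: [-180.0, -0.0, 124.4]
wrist_force: [-1.3, 0.5, 0.8]
opening: 0.0004
```

servo_tool --motion '[[[0,0,0,0,0,0],[0,0,0,0,0,0]]]'

```text
time: 6.85
ee_pos: [0.5135, 0.0852, 0.1655]
tcp_rot: [-179.9, -0.0, 124.5]
wrist_force: [-0.1, -0.4, 0.7]
opening: -0.0001
```

```bash
python3 - <<'E'
from h import *
import pickle
print(bot.get_obs()['ee_pos'])
p=bot.camera('side'); save(p,'s2.png')
cv2.imwrite('pics/s2c.png',cv2.resize(p['color'][170:290,220:360,::-1],None,fx=5,fy=5,interpolation=cv2.INTER_CUBIC))
E
```

```text
[0.51350023 0.08522418 0.1654555 ]
```

```bash
sleep 1
```

```text
(no output)
```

View pics/s2c.png

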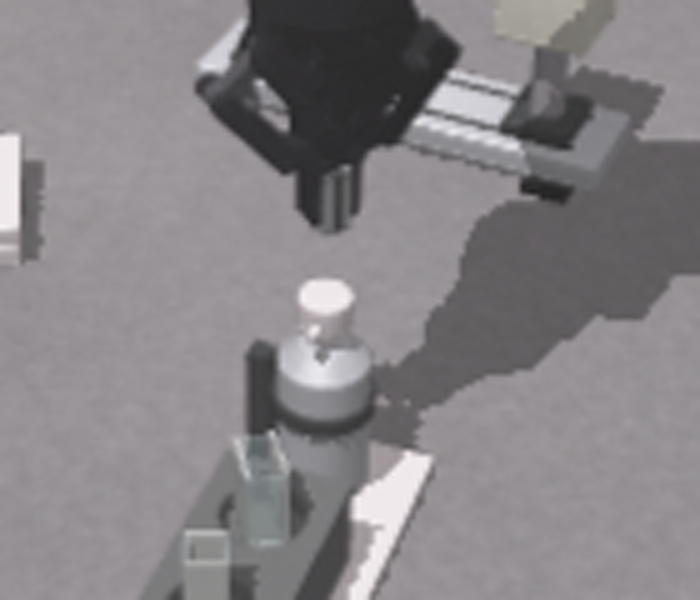

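The closed fingers are right over the cap. Tips at crop (330,225), cap at (327,295). I'll go down 16 mm to just above it, then press in small steps while watching the force.

servo_tool --motion '[[[0,0,8,0,0,0],[0,0,6,0,0,0],[0,0,2,0,0,0],[0,0,2,0,0,0],[0,0,0,0,0,0]]]'

```text
time: 7.4
ee_pos: [0.5131, 0.0866, 0.1469]
tcp_rot: [-180.0, -0.0, 124.7]
wrist_force: [-0.4, 0.7, -1.4]
opening: -0.0001
```

servo_tool --motion '[[[0,0,1,0,0,0],[0,0,1,0,0,0],[0,0,0,0,0,0]]]'

```text
time: 7.7
ee_pos: [0.5132, 0.0865, 0.1449]
tcp_rot: [-180.0, -0.0, 124.6]
wrist_force: [-0.2, -0.5, -0.4]
opening: -0.0003
```

servo_tool --motion '[[[0,0,1,0,0,0],[0,0,1,0,0,0],[0,0,0,0,0,0]]]'

```text
time: 8.0
ee_pos: [0.5131, 0.0865, 0.1427]
tcp_rot: [-179.9, -0.0, 124.6]
wrist_force: [0.4, 0.3, 1.3]
opening: -0.0001
```

servo_tool --motion '[[[0,0,1,0,0,0],[0,0,1,0,0,0],[0,0,0,0,0,0]]]'

```text
time: 8.3
ee_pos: [0.5132, 0.0865, 0.1408]
tcp_rot: [-179.9, -0.0, 124.6]
wrist_force: [0.7, -0.2, -0.0]
opening: 0.0
```

servo_tool --motion '[[[0,0,1,0,0,0],[0,0,1,0,0,0],[0,0,0,0,0,0]]]'

```text
time: 8.6
ee_pos: [0.5131, 0.0865, 0.1387]
tcp_rot: [-179.9, -0.0, 124.6]
wrist_force: [-0.2, -0.6, 0.8]
opening: -0.0001
```

```bash
python3 - <<'E'
from h import *
p=bot.camera('side'); save(p,'s3.png'); print(bot.get_obs()['wrist_force'])
cv2.imwrite('pics/s3c.png',cv2.resize(p['color'][190:270,250:340,::-1],None,fx=7,fy=7,interpolation=cv2.INTER_CUBIC))
E
```

```text
[ 0.53296054 -0.15716898 -0.48050257]
```

```bash
sleep 1
```

```text
(no output)
```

View pics/s3c.png

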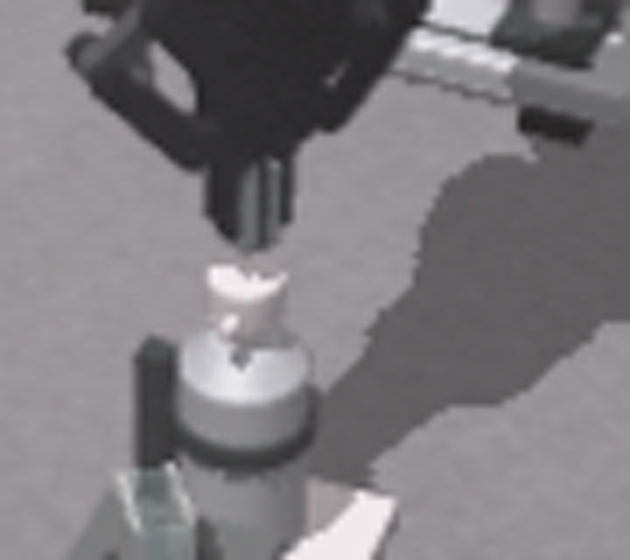

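```bash
python3 - <<'E'
from h import *
import pickle
s=pickle.load(open('side.pkl','rb'))
for z in (.12,.13,.14,.15): print(z,((proj(s,(.5135,.0865,z))-[250,190])*7).round())
E
```

```text
0.12 [247. 301.]
0.13 [247. 279.]
0.14 [248. 256.]
0.15 [248. 233.]
```

servo_tool --motion '[[[0,0,1,0,0,0],[0,0,1,0,0,0],[0,0,1,0,0,0],[0,0,0,0,0,0]]]'

```text
time: 9.05
ee_pos: [0.5131, 0.0865, 0.1357]
tcp_rot: [-179.9, -0.0, 124.6]
wrist_force: [-0.3, -0.5, -0.1]
opening: -0.0
```

servo_tool --motion '[[[0,0,1,0,0,0],[0,0,1,0,0,0],[0,0,0,0,0,0]]]'

```text
time: 9.35
ee_pos: [0.5131, 0.0865, 0.1337]
tcp_rot: [-179.9, -0.0, 124.6]
wrist_force: [-0.2, -0.6, -0.2]
opening: -0.0002
```

servo_tool --motion '[[[0,0,1,0,0,0],[0,0,1,0,0,0],[0,0,0,0,0,0]]]'

```text
time: 9.65
ee_pos: [0.5131, 0.0865, 0.1318]
tcp_rot: [-179.9, -0.0, 124.6]
wrist_force: [-0.3, -0.3, 0.1]
opening: 0.0
```

```bash
python3 - <<'E'
from h import *
p=bot.camera('side'); save(p,'s4.png'); print(bot.get_obs()['wrist_force'])
cv2.imwrite('pics/s4c.png',cv2.resize(p['color'][190:270,250:340,::-1],None,fx=7,fy=7,interpolation=cv2.INTER_CUBIC))
E
```

```text
[ 0.33662002 -0.22462658  0.28773744]
```

```bash
sleep 1
```

```text
(no output)
```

View pics/s4c.png

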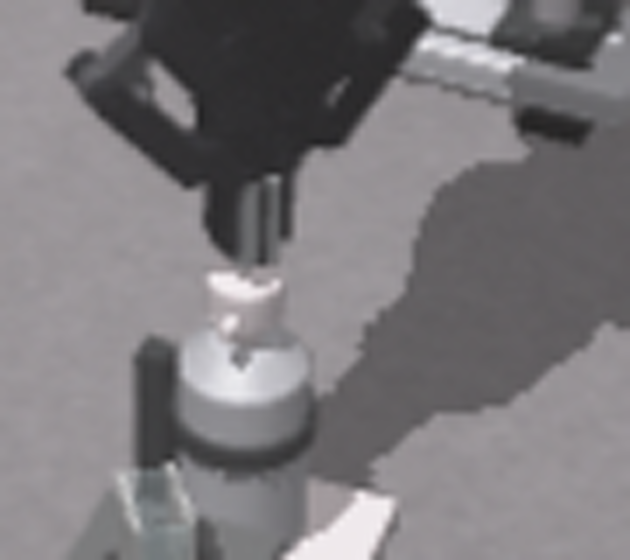

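servo_tool --motion '[[[0,0,1,0,0,0],[0,0,1,0,0,0],[0,0,0,0,0,0]]]'

```text
time: 10.0
ee_pos: [0.5131, 0.0865, 0.1298]
tcp_rot: [-179.9, -0.0, 124.6]
wrist_force: [0.0, 0.2, 0.1]
opening: 0.0001
```

servo_tool --motion '[[[0,0,1,0,0,0],[0,0,1,0,0,0],[0,0,0,0,0,0]]]'

```text
time: 10.3
ee_pos: [0.5131, 0.0865, 0.1278]
tcp_rot: [-179.9, -0.0, 124.6]
wrist_force: [0.3, 0.5, -0.2]
opening: 0.0002
```

servo_tool --motion '[[[0,0,1,0,0,0],[0,0,1,0,0,0],[0,0,0,0,0,0]]]'

```text
time: 10.6
ee_pos: [0.5131, 0.0865, 0.1257]
tcp_rot: [-179.9, -0.0, 124.6]
wrist_force: [-0.5, 0.1, 0.0]
opening: 0.0001
```

```bash
python3 - <<'E'
from h import *
p=bot.camera('side'); save(p,'s5.png'); print(bot.get_obs()['wrist_force'])
cv2.imwrite('pics/s5c.png',cv2.resize(p['color'][190:270,250:340,::-1],None,fx=7,fy=7,interpolation=cv2.INTER_CUBIC))
p=bot.camera('wrist'); save(p,'w5.png')
E
```

```text
[ 0.74500265 -0.03193629  0.45561038]
```

```bash
sleep 1
```

```text
(no output)
```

View pics/s5c.png

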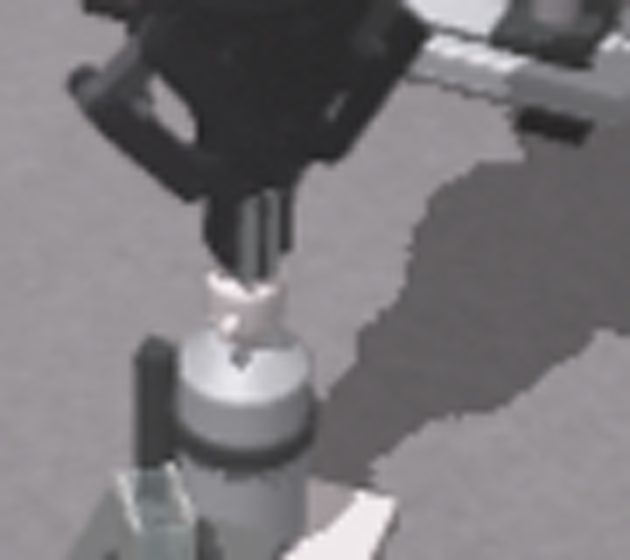

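View pics/w5.png

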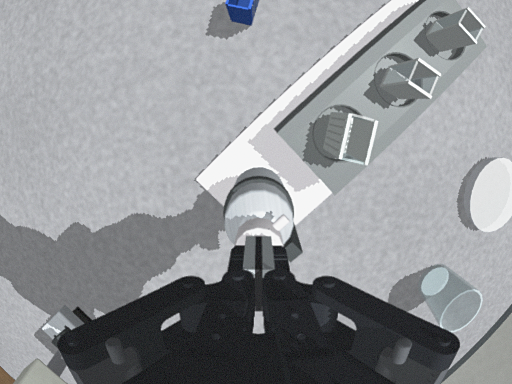

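servo_tool --motion '[[[0,0,1,0,0,0],[0,0,1,0,0,0],[0,0,0,0,0,0]]]'

```text
time: 11.0
ee_pos: [0.5131, 0.0865, 0.1237]
tcp_rot: [-179.9, -0.0, 124.6]
wrist_force: [-0.0, -0.6, 1.0]
opening: 0.0002
```

servo_tool --motion '[[[0,0,1,0,0,0],[0,0,1,0,0,0],[0,0,0,0,0,0]]]'

```text
time: 11.3
ee_pos: [0.5132, 0.0865, 0.122]
tcp_rot: [-180.0, -0.0, 124.6]
wrist_force: [-0.7, 0.9, 2.9]
opening: 0.0005
```

servo_tool --motion '[[[0,0,1,0,0,0],[0,0,0,0,0,0]]]'

```text
time: 11.5
ee_pos: [0.5132, 0.0865, 0.121]
tcp_rot: [-180.0, -0.0, 124.6]
wrist_force: [-1.1, -0.4, 2.8]
opening: 0.0002
```

```bash
python3 - <<'E'
from h import *
print(bot.get_obs()['wrist_force'])
p=bot.camera('side'); save(p,'s6.png'); print(bot.get_obs()['wrist_force'])
cv2.imwrite('pics/s6c.png',cv2.resize(p['color'][190:270,250:340,::-1],None,fx=7,fy=7,interpolation=cv2.INTER_CUBIC))
E
```

```text
[-1.14190002 -0.40401476  2.75177085]
[-0.7615529   0.06017628  3.11361783]
```

```bash
sleep 1
```

```text
(no output)
```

View pics/s6c.png

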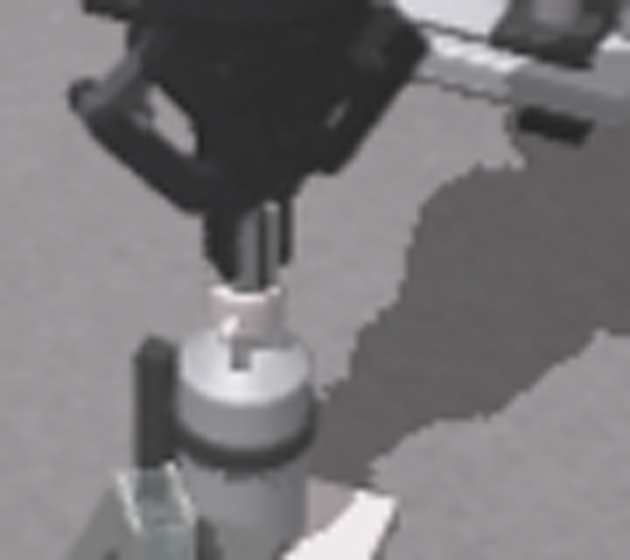

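servo_tool --motion '[[[0,0,1,0,0,0],[0,0,1,0,0,0],[0,0,0,0,0,0]]]'

```text
time: 11.85
ee_pos: [0.5133, 0.0865, 0.119]
tcp_rot: [-180.0, -0.0, 124.6]
wrist_force: [-0.6, 0.3, 2.9]
opening: 0.0003
```

servo_tool --motion '[[[0,0,1,0,0,0],[0,0,1,0,0,0],[0,0,0,0,0,0]]]'

```text
time: 12.15
ee_pos: [0.5132, 0.0865, 0.117]
tcp_rot: [-180.0, -0.0, 124.6]
wrist_force: [-0.9, 0.1, 5.0]
opening: -0.0002
```

servo_tool --motion '[[[0,0,1,0,0,0],[0,0,0,0,0,0]]]'

```text
time: 12.35
ee_pos: [0.5133, 0.0865, 0.1162]
tcp_rot: [-180.0, -0.0, 124.6]
wrist_force: [-1.3, 1.0, 5.6]
opening: -0.0004
```

Force is rising as the spring should (5.6 N). Another 1 mm or two to reach the end stop.

servo_tool --motion '[[[0,0,1,0,0,0],[0,0,0.5,0,0,0],[0,0,0,0,0,0]]]'

```text
time: 12.65
ee_pos: [0.5134, 0.0865, 0.116]
tcp_rot: [180.0, 0.0, 124.6]
wrist_force: [-5.5, -1.4, 16.2]
opening: -0.0001
```

servo_tool --motion '[[[0,0,0.5,0,0,0],[0,0,0,0,0,0]]]'

```text
time: 12.85
ee_pos: [0.5134, 0.0865, 0.116]
tcp_rot: [179.9, 0.0, 124.6]
wrist_force: [-6.8, -1.2, 19.1]
opening: 0.0001
```

```bash
python3 - <<'E'
from h import *
print(bot.get_obs()['wrist_force'])
p=bot.camera('side'); save(p,'s7.png'); print(bot.get_obs()['wrist_force'])
cv2.imwrite('pics/s7c.png',cv2.resize(p['color'][190:270,250:340,::-1],None,fx=7,fy=7,interpolation=cv2.INTER_CUBIC))
E
```

```text
[-6.75970352 -1.21121657 19.14365189]
[-6.44876163 -1.13460692 19.12922121]
```

```bash
sleep 1
```

View pics/s7c.png

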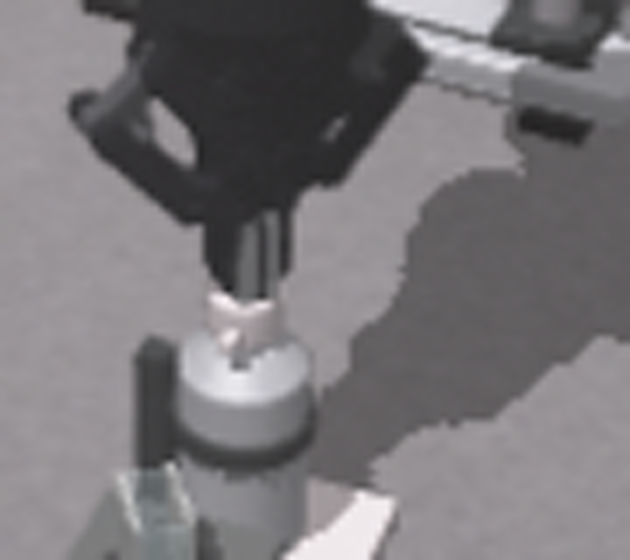

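servo_tool --motion '[[[0,0,-3,0,0,0],[0,0,-6,0,0,0],[0,0,-10,0,0,0],[0,0,-10,0,0,0],[0,0,-10,0,0,0]]]'

```text
time: 13.4
ee_pos: [0.5132, 0.0865, 0.1537]
tcp_rot: [-179.9, -0.0, 124.6]
wrist_force: [0.1, -0.2, -0.2]
opening: -0.0002
```

servo_tool --motion '[[[0,0,-10,0,0,0],[0,0,-10,0,0,0],[0,0,0,0,0,0]]]'

```text
time: 13.7
ee_pos: [0.5139, 0.0866, 0.1746]
tcp_rot: [179.9, 0.0, 124.6]
wrist_force: [0.6, -0.1, -0.0]
opening: 0.0005
```

```bash
python3 w.py w6 cell nozzle; python3 - <<'E'
from h import *
import pickle
from scipy.spatial.transform import Rotation as Ro
o=bot.get_obs();p=pickle.load(open('w6.pkl','rb'))
T=Ro.from_euler('xyz',o['tcp_rot'],degrees=True).as_matrix()
R=np.array(p['R']);c=-R.T@np.array(p['t']);cc=T.T@(c-o['ee_pos']);print('cam in tool',cc.round(4))
for v in (230,234,237,240,250,270):
    th=(v-p['cy'])/p['fx']; d=T.T@R.T@np.array([0,np.sin(th),np.cos(th)])
    for xx in (.011,-.011): k=(xx-cc[0])/d[0]; print(v,xx,(cc+k*d).round(4))
s=bot.camera('side'); save(s,'s8.png')
cv2.imwrite('pics/s8c.png',cv2.resize(s['color'][170:290,220:360,::-1],None,fx=5,fy=5,interpolation=cv2.INTER_CUBIC))
E
```

```text
[0.5139 0.0866 0.1746] [1.7993e+02 3.0000e-02 1.2464e+02] [ 9.6  0.2 -0.3 89.4  0.  64.9]
cell [([311.0, 110.0, 43.0, 40.0], 0.85), ([229.0, 0.0, 32.0, 37.0], 0.79)]
nozzle [([237.0, 192.0, 46.0, 42.0], 0.61)]
[0.472 0.148 0.325]
cam in tool [ 0.0744  0.0008 -0.1527]
230 0.011 [ 0.011   0.0012 -0.007 ]
230 -0.011 [-0.011   0.0013  0.0436]
234 0.011 [ 0.011   0.0011 -0.0122]
234 -0.011 [-0.011   0.0013  0.0366]
237 0.011 [ 0.011   0.0011 -0.0159]
237 -0.011 [-0.011   0.0013  0.0316]
240 0.011 [ 0.011   0.0011 -0.0194]
240 -0.011 [-0.011   0.0012  0.0269]
250 0.011 [ 0.011   0.0011 -0.0302]
250 -0.011 [-0.011   0.0012  0.0123]
270 0.011 [ 0.011   0.0011 -0.0481]
270 -0.011 [-0.011   0.0012 -0.0118]
```

```bash
sleep 1
```

```text
(no output)
```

View pics/w6.png

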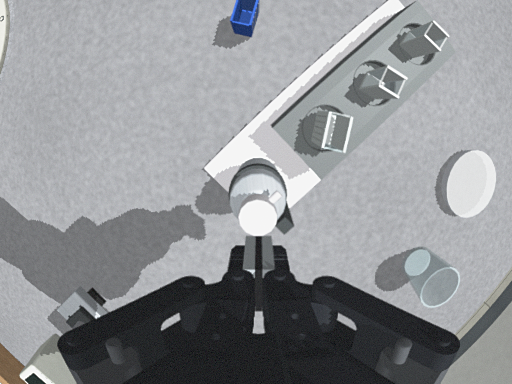

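View pics/s8c.png

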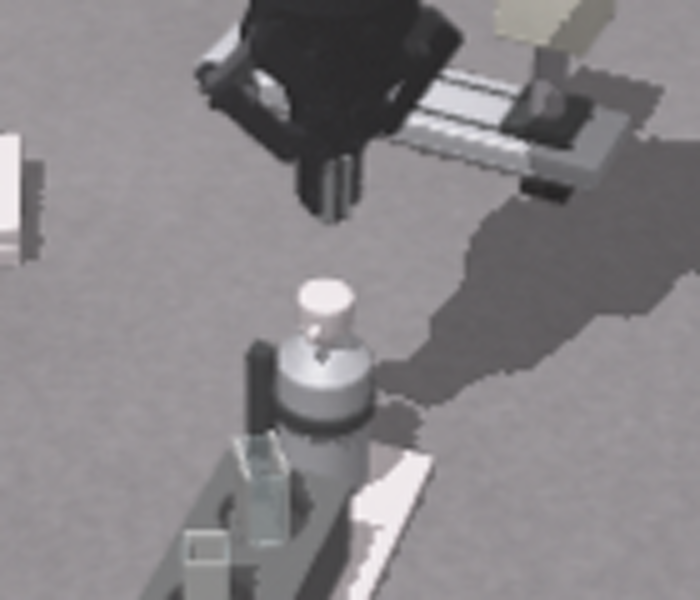

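```bash
python3 - <<'E'
import pickle,cv2
s=pickle.load(open('w6.pkl','rb'))['color'][:,:,::-1]
cv2.imwrite('pics/w6c.png',cv2.resize(s[100:160,300:365],None,fx=10,fy=10,interpolation=cv2.INTER_CUBIC))
cv2.imwrite('pics/w6d.png',cv2.resize(s[180:290,220:300],None,fx=5,fy=5,interpolation=cv2.INTER_CUBIC))
E
sleep 1
```

```text
(no output)
```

View pics/w6c.png

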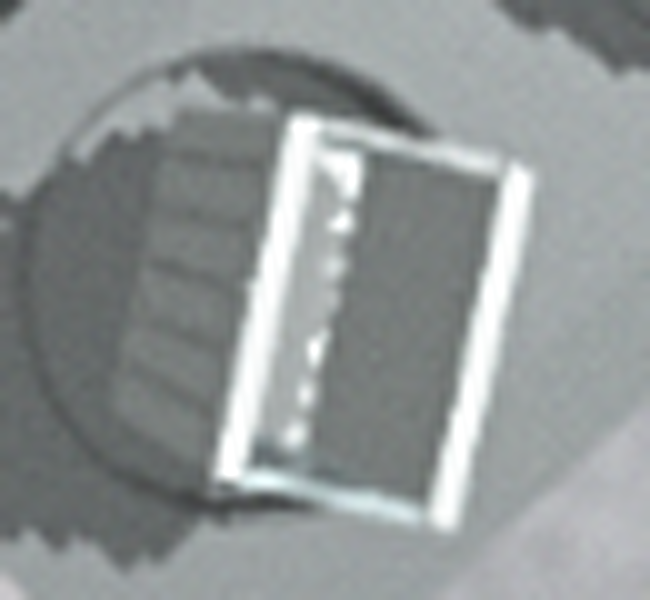

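View pics/w6d.png

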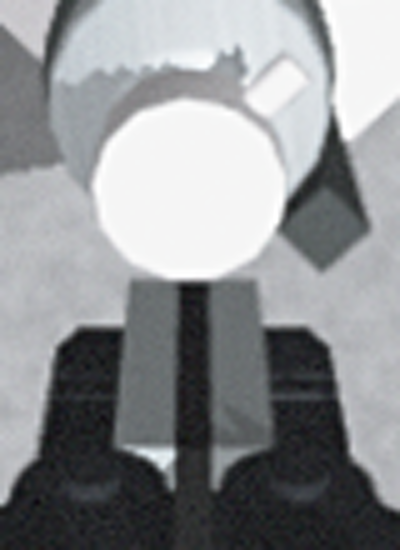

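```bash
python3 - <<'E'
from h import *
import pickle
a=pickle.load(open('w2.pkl','rb'));b=pickle.load(open('w6.pkl','rb'))
A=[(290+u/10-.45,140+v/10-.45) for u,v in [(265,178),(418,208),(360,435),(215,405)]]
B=[(300+u/10-.45,100+v/10-.45) for u,v in [(293,118),(530,172),(452,525),(222,482)]]
for z in (.08,.098,.11,.12,.13):
    a3=np.array([fatz(a,*x,z) for x in A]);b3=np.array([fatz(b,*x,z) for x in B])
    L=lambda C:[np.linalg.norm(C[(i+1)%4]-C[i]).round(4) for i in range(4)]
    print(z,a3.mean(0).round(4),b3.mean(0).round(4),L(a3),L(b3))
z=.098
C=np.array([fatz(b,*x,z) for x in B])
for i in range(4): d=C[(i+1)%4]-C[i];print(np.degrees(np.arctan2(d[1],d[0])).round(1))
print('cap',fatz(b,220+190/5-.4,180+190/5-.4,.13), 'capdia',190/5)
E
```

```text
0.08 [0.5379 0.1683 0.08  ] [0.537  0.1709 0.08  ] [np.float64(0.0207), np.float64(0.0309), np.float64(0.02), np.float64(0.0304)] [np.float64(0.0213), np.float64(0.0311), np.float64(0.0208), np.float64(0.0314)]
0.098 [0.5325 0.1692 0.098 ] [0.5322 0.1692 0.098 ] [np.float64(0.0197), np.float64(0.0294), np.float64(0.019), np.float64(0.0289)] [np.float64(0.0197), np.float64(0.0288), np.float64(0.0192), np.float64(0.0291)]
0.11 [0.5289 0.1697 0.11  ] [0.529  0.1681 0.11  ] [np.float64(0.0191), np.float64(0.0284), np.float64(0.0184), np.float64(0.028)] [np.float64(0.0187), np.float64(0.0273), np.float64(0.0182), np.float64(0.0275)]
0.12 [0.5259 0.1702 0.12  ] [0.5263 0.1672 0.12  ] [np.float64(0.0185), np.float64(0.0276), np.float64(0.0179), np.float64(0.0271)] [np.float64(0.0178), np.float64(0.026), np.float64(0.0174), np.float64(0.0262)]
0.13 [0.5229 0.1707 0.13  ] [0.5237 0.1663 0.13  ] [np.float64(0.018), np.float64(0.0268), np.float64(0.0173), np.float64(0.0263)] [np.float64(0.0169), np.float64(0.0247), np.float64(0.0165), np.float64(0.025)]
25.1
-65.6
-154.1
115.3
cap [0.5143694  0.08609349 0.13      ] capdia 38.0
```

The cap is up again and the cell hasn't moved. Two wrist views agree on the cell: (0.5323, 0.1692), yaw about 115°, top at 98 mm. The cap contact and both cameras also show that the fingertips end about 8 mm behind the reported TCP, not 19 mm ahead of it. I'll approach the cell step by step and check the height.

```bash
python3 go.py 0.5323 0.1692 0.15 180 0 115
```

```text
[[[19.0, 21.0, 7.5, -0.0005, -0.0002, 0.0561], [20.2, 19.8, 7.4, -0.0005, -0.0002, 0.0561], [21.3, 18.7, 7.5, -0.0005, -0.0002, 0.0561]]]
end [0.5323 0.1692 0.15  ] [-180.   -0.  115.]
```

servo_tool --motion '[[[19,21,7.5,-0.0005,-0.0002,0.0561],[20.2,19.8,7.4,-0.0005,-0.0002,0.0561],[21.3,18.7,7.5,-0.0005,-0.0002,0.0561],[0,0,0,0,0,0],[0,0,0,0,0,0]]]' --gripper 42

```text
time: 14.4
ee_pos: [0.532, 0.1694, 0.1497]
tcp_rot: [-179.9, 0.0, 115.1]
wrist_force: [0.0, -0.3, -0.1]
opening: 0.0422
```

servo_tool --motion '[[[0,0,0,0,0,0]]]'

```text
time: 14.5
ee_pos: [0.5323, 0.1687, 0.1506]
tcp_rot: [180.0, 0.0, 115.0]
wrist_force: [-0.0, 0.1, 0.5]
opening: 0.0418
```

```bash
cat > ws.py <<'E'
import sys,pickle
from h import *
n=sys.argv[1]
o=bot.get_obs(); print(o['time'],o['ee_pos'].round(4),o['tcp_rot'].round(2),o['opening'].round(4),o['wrist_force'].round(1))
p=bot.camera('wrist'); save(p,n+'w.png'); pickle.dump(p,open(n+'w.pkl','wb'))
s=bot.camera('side'); save(s,n+'s.png');pickle.dump(s,open(n+'s.pkl','wb'))
x,y,w,h=map(int,sys.argv[2:6]); cv2.imwrite('pics/%ssc.png'%n,cv2.resize(s['color'][y:y+h,x:x+w,::-1],None,fx=5,fy=5,interpolation=cv2.INTER_CUBIC))
E
python3 ws.py k1 230 200 120 115
```

```text
Traceback (most recent call last):
  File "ws.py", line 4, in <module>
    o=bot.get_obs(); print(o['time'],o['ee_pos'].round(4),o['tcp_rot'].round(2),o['opening'].round(4),o['wrist_force'].round(1))
                                                                                ^^^^^^^^^^^^^^^^^^
AttributeError: 'float' object has no attribute 'round'
```

```bash
sleep 1
sed -i "s/o\['opening'\].round(4)/round(o['opening'],4)/" ws.py; python3 ws.py k1 230 200 120 115
```

```text
14.5 [0.5323 0.1687 0.1506] [1.7998e+02 2.0000e-02 1.1502e+02] 0.0418 [-0.   0.1  0.5]
```

```bash
sleep 1
```

```text
(no output)
```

View pics/k1w.png

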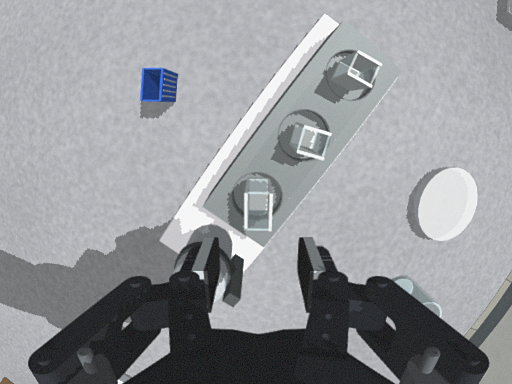

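View pics/k1sc.png

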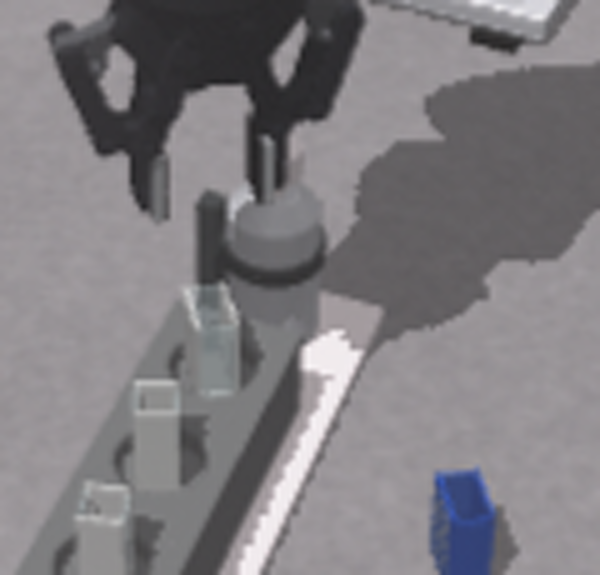

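```bash
python3 - <<'E'
from h import *
import pickle
s=pickle.load(open('k1s.pkl','rb'))
u=np.array([np.cos(np.radians(25)),np.sin(np.radians(25))])
v=np.array([-u[1],u[0]])
for z in (.13,.15,.16,.17,.18):
    print(z,*[((proj(s,(*(np.array([.5323,.1687])+sg*.021*u+.011*v),z))-[230,200])*5).round() for sg in(1,-1)])
E
```

```text
0.13 [171. 279.] [260. 263.]
0.15 [170. 246.] [260. 230.]
0.16 [169. 229.] [261. 213.]
0.17 [169. 212.] [261. 196.]
0.18 [169. 194.] [261. 178.]
```

servo_tool --motion '[[[0.5,0,20,0,0,0],[0,0,20,0,0,0],[0,0,15,0,0,0],[0,0,10,0,0,0],[0,0,0,0,0,0]]]'

```text
time: 15.1
ee_pos: [0.5317, 0.1692, 0.0843]
tcp_rot: [-179.9, -0.0, 115.0]
wrist_force: [-0.5, 0.0, -1.0]
opening: 0.042
```

```bash
python3 ws.py k2 230 200 120 115
```

```text
15.1 [0.5317 0.1692 0.0843] [-179.93   -0.    114.98] 0.042 [-0.5  0.  -1. ]
```

```bash
sleep 1
```

```text
(no output)
```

View pics/k2w.png

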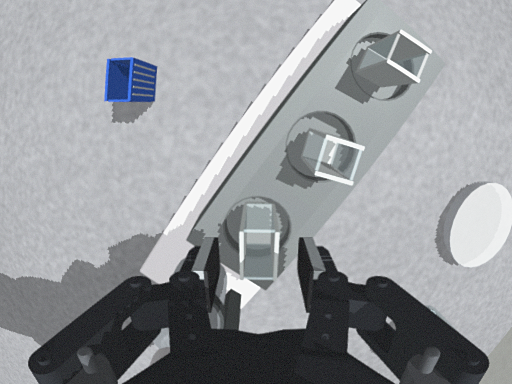

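View pics/k2sc.png

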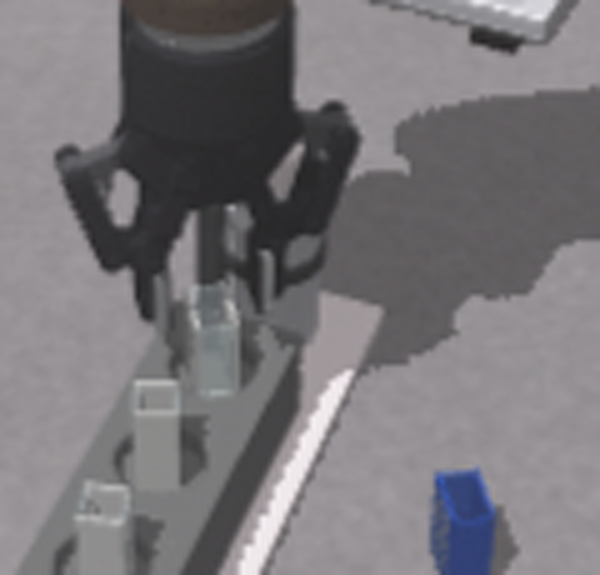

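servo_tool --motion '[[[0,0,12,0,0,0],[0,0,8,0,0,0],[0,0,4,0,0,0],[0,0,0,0,0,0]]]'

```text
time: 15.6
ee_pos: [0.5319, 0.1696, 0.0606]
tcp_rot: [-180.0, -0.0, 115.0]
wrist_force: [-0.2, -0.6, 1.3]
opening: 0.0418
```

```bash
python3 ws.py k3 230 200 120 115
```

```text
15.6 [0.5319 0.1696 0.0606] [-179.96   -0.    115.  ] 0.0418 [-0.2 -0.6  1.3]
```

```bash
sleep 1
```

```text
(no output)
```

View pics/k3w.png

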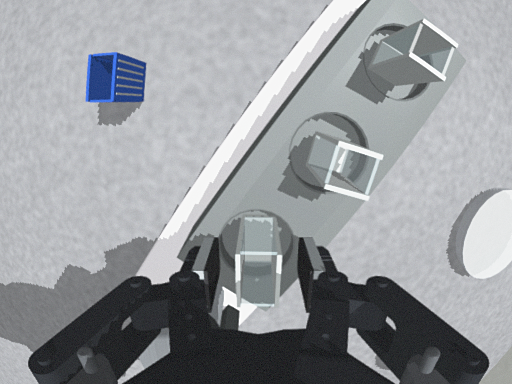

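View pics/k3sc.png

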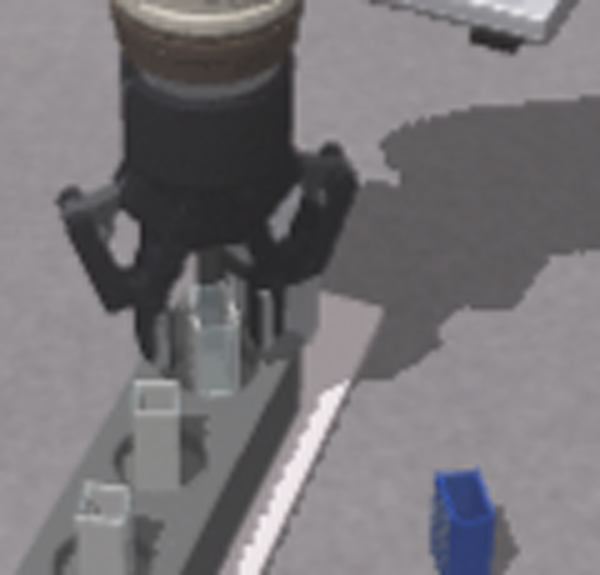

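Pads straddle the frosted sides at about z = 0.075 to 0.078, clear of the rack. Closing with 25 N.

servo_tool --motion '[[[0,0,0,0,0,0],[0,0,0,0,0,0],[0,0,0,0,0,0],[0,0,0,0,0,0],[0,0,0,0,0,0]]]' --gripper 5 --newtons 25

```text
time: 16.2
ee_pos: [0.5325, 0.1698, 0.0619]
tcp_rot: [179.9, 0.0, 115.0]
wrist_force: [-0.9, 0.3, 2.5]
opening: 0.0195
```

```bash
python3 ws.py k4 230 200 120 115
```

```text
16.2 [0.5325 0.1698 0.0619] [1.7992e+02 1.0000e-02 1.1500e+02] 0.0195 [-0.9  0.3  2.5]
```

```bash
sleep 1
```

```text
(no output)
```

View pics/k4w.png

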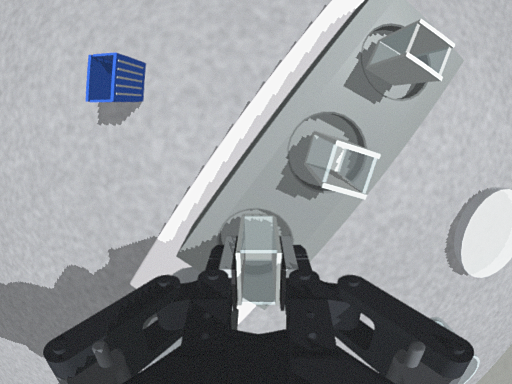

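View pics/k4sc.png

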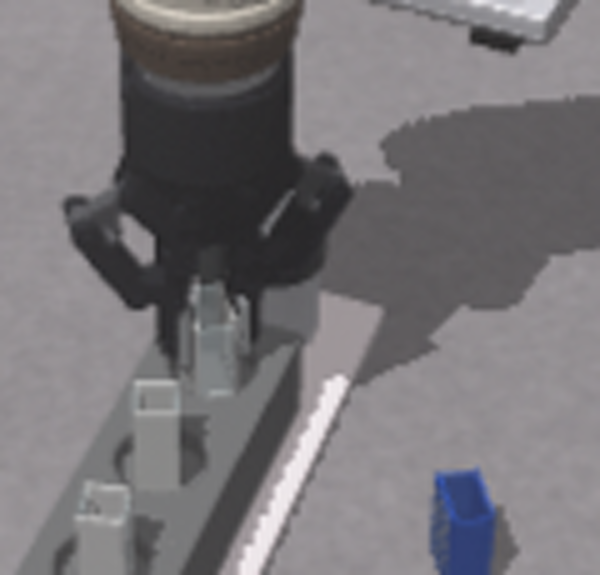

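servo_tool --motion '[[[0,0,-4,0,0,0],[0,0,-6,0,0,0],[0,0,-10,0,0,0],[0,0,-10,0,0,0],[0,0,-5,0,0,0]]]'

```text
time: 16.8
ee_pos: [0.5329, 0.1699, 0.0983]
tcp_rot: [179.9, 0.0, 115.0]
wrist_force: [0.7, 0.3, -1.0]
opening: 0.0196
```

servo_tool --motion '[[[0,0,0,0,0,0],[0,0,0,0,0,0],[0,0,0,0,0,0]]]'

```text
time: 17.1
ee_pos: [0.5321, 0.1696, 0.0961]
tcp_rot: [180.0, 0.0, 115.0]
wrist_force: [-0.8, 1.0, -0.9]
opening: 0.0195
```

```bash
python3 ws.py k5 230 180 120 115; python3 -c "
from h import *
p=bot.camera('wrist')
"
```

```text
17.1 [0.5321 0.1696 0.0961] [180.   0. 115.] 0.0195 [-0.8  1.  -0.9]
```

```bash
sleep 1
```

```text
(no output)
```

View pics/k5w.png

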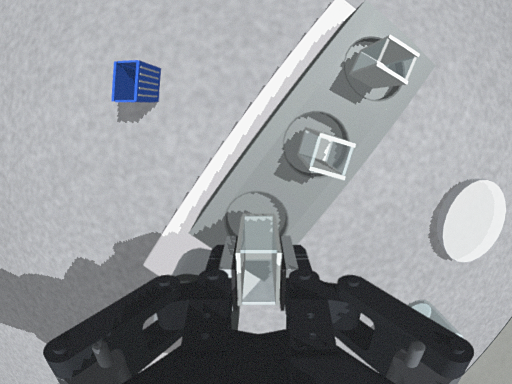

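View pics/k5sc.png

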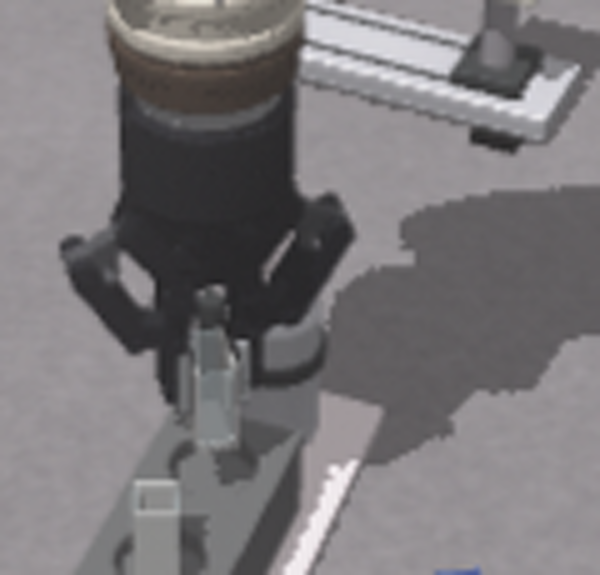

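Cell is lifted, upright and clear of its well. I'll raise it above the cap and the heads, then traverse, stopping short of the bench to look.

servo_tool --motion '[[[0,0,-15,0,0,0],[0,0,-25,0,0,0],[0,0,-30,0,0,0],[0,0,-25,0,0,0],[0,0,-10,0,0,0]]]'

```text
time: 17.75
ee_pos: [0.533, 0.1699, 0.2052]
tcp_rot: [179.7, 0.0, 115.0]
wrist_force: [0.4, -0.5, -0.5]
opening: 0.0196
```

```bash
python3 go.py 0.51 -0.13 0.20 180 0 164 12
```

```text
[[[-21.8, -12.3, 0.4, 0.0004, 0.0002, -0.0713], [-21.0, -13.8, 0.4, 0.0004, 0.0002, -0.0713], [-19.8, -15.3, 0.4, 0.0004, 0.0002, -0.0713], [-18.8, -16.7, 0.4, 0.0004, 0.0002, -0.0713], [-17.5, -17.9, 0.4, 0.0004, 0.0002, -0.0713]]]
[[[-16.1, -19.2, 0.4, 0.0004, 0.0002, -0.0713], [-14.8, -20.2, 0.4, 0.0004, 0.0002, -0.0713], [-13.3, -21.3, 0.4, 0.0004, 0.0002, -0.0713], [-11.7, -22.1, 0.4, 0.0004, 0.0002, -0.0713], [-10.2, -22.9, 0.4, 0.0004, 0.0002, -0.0713]]]
[[[-8.4, -23.6, 0.4, 0.0004, 0.0002, -0.0713], [-6.8, -24.2, 0.5, -0.0002, 0.0003, -0.0709]]]
end [ 0.51 -0.13  0.2 ] [180.   0. 164.]
```

servo_tool --motion '[[[-22,-12,0,0,0,-0.07],[-21,-14,0,0,0,-0.07],[-20,-15,0,0,0,-0.07],[-19,-17,0,0,0,-0.07],[-18,-18,0,0,0,-0.07]]]'

```text
time: 18.25
ee_pos: [0.5227, 0.0428, 0.2013]
tcp_rot: [180.0, 0.0, 135.2]
wrist_force: [1.3, 0.3, -0.7]
opening: 0.0194
```

servo_tool --motion '[[[-16,-19,0,0,0,-0.07],[-15,-20,0,0,0,-0.07],[-13,-21,0,0,0,-0.07],[-12,-22,0,0,0,-0.07],[-10,-23,0,0,0,-0.07]]]'

```text
time: 18.75
ee_pos: [0.5123, -0.0815, 0.2013]
tcp_rot: [180.0, 0.0, 155.3]
wrist_force: [0.5, 0.5, 0.2]
opening: 0.0197
```

servo_tool --motion '[[[-8,-20,0,0,0,-0.07],[-6,-15,0,0,0,-0.07],[0,-8,0,0,0,-0.015],[0,0,0,0,0,0],[0,0,0,0,0,0]]]'

```text
time: 19.25
ee_pos: [0.5094, -0.1256, 0.2013]
tcp_rot: [180.0, 0.0, 163.9]
wrist_force: [-0.1, -0.3, 0.5]
opening: 0.0193
```

```bash
python3 ws.py m1 210 110 140 110
```

```text
19.25 [ 0.5094 -0.1256  0.2013] [1.7997e+02 1.0000e-02 1.6393e+02] 0.0193 [-0.1 -0.3  0.5]
```

```bash
sleep 1
```

```text
(no output)
```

View pics/m1w.png

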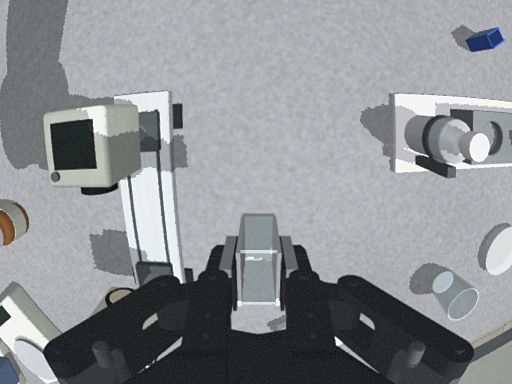

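View pics/m1sc.png

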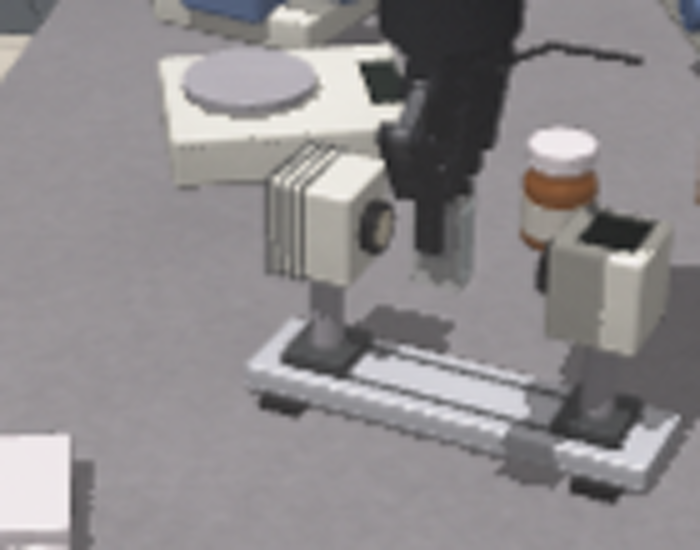

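```bash
python3 - <<'E'
import pickle,cv2
s=pickle.load(open('m1w.pkl','rb'))['color'][:,:,::-1]
cv2.imwrite('pics/m1a.png',cv2.resize(s[80:210,35:195],None,fx=4.6,fy=4.6,interpolation=cv2.INTER_CUBIC))
E
sleep 1
```

```text
(no output)
```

View pics/m1a.png

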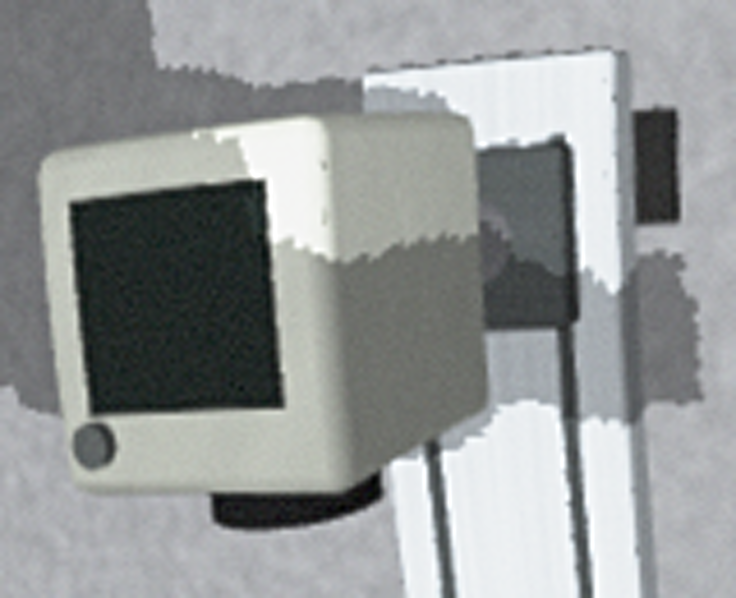

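```bash
python3 - <<'E'
from h import *
import pickle
p=pickle.load(open('m1w.pkl','rb'));P=np.load('bench.npy')
q=lambda u,v,z:fatz(p,35+u/4.6-.4,80+v/4.6-.4,z)
def inv(X):
    d=X[:2]-P[:2];c,s=np.cos(P[2]),np.sin(P[2]);return np.round([c*d[0]+s*d[1],-s*d[0]+c*d[1]],4)
for n,u,v,z in [('rail .14,-.035',617,52,.026),('.14,.035',363,72,.026),('y-.035',640,595,.026),('y.035',405,590,.026),
 ('head P4 -.03',325,120,.163),('P3 -.03',358,490,.163),('P4 .03',40,158,.163),('P3 .03',78,490,.163)]: print(n,inv(q(u,v,z)))
print(P)
E
```

```text
rail .14,-.035 [ 0.1403 -0.0374]
.14,.035 [0.1413 0.0322]
y-.035 [ 0.0024 -0.0357]
y.035 [0.0031 0.0328]
head P4 -.03 [ 0.1248 -0.0318]
P3 -.03 [ 0.0676 -0.0322]
P4 .03 [0.1252 0.0265]
P3 .03 [0.0683 0.0262]
[ 0.51352601 -0.26834168  2.86123545  0.06755288  0.12463606 -0.12054257
 -0.06512739]
```

servo_tool --motion '[[[-6,-17,0,0,0,0],[-9,-28,0,0,0,0],[-9,-28,0,0,0,0],[-9,-28,0,0,0,0],[-7,-22,0,0,0,0]]]'

```text
time: 19.85
ee_pos: [0.5141, -0.2559, 0.2013]
tcp_rot: [180.0, 0.0, 164.0]
wrist_force: [0.7, 0.1, -0.2]
opening: 0.0198
```

servo_tool --motion '[[[-3.4,-11.6,0,0,0,0],[0,0,0,0,0,0],[0,0,0,0,0,0],[0,0,0,0,0,0]]]'

```text
time: 20.25
ee_pos: [0.5142, -0.266, 0.2016]
tcp_rot: [180.0, 0.0, 164.0]
wrist_force: [0.3, 0.3, -0.3]
opening: 0.0198
```

```bash
python3 ws.py m2 235 90 140 115; python3 -c "
from h import *
import pickle
p=bot.camera('top');save(p,'m2t.png');pickle.dump(p,open('m2t.pkl','wb'))"
```

```text
20.25 [ 0.5142 -0.266   0.2016] [1.7997e+02 5.0000e-02 1.6405e+02] 0.0198 [ 0.3  0.3 -0.3]
```

```bash
sleep 1
```

```text
(no output)
```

View pics/m2w.png

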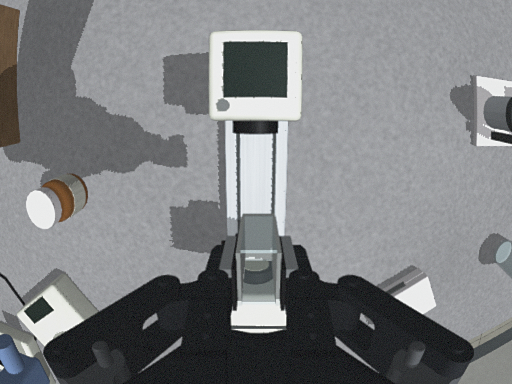

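View pics/m2sc.png

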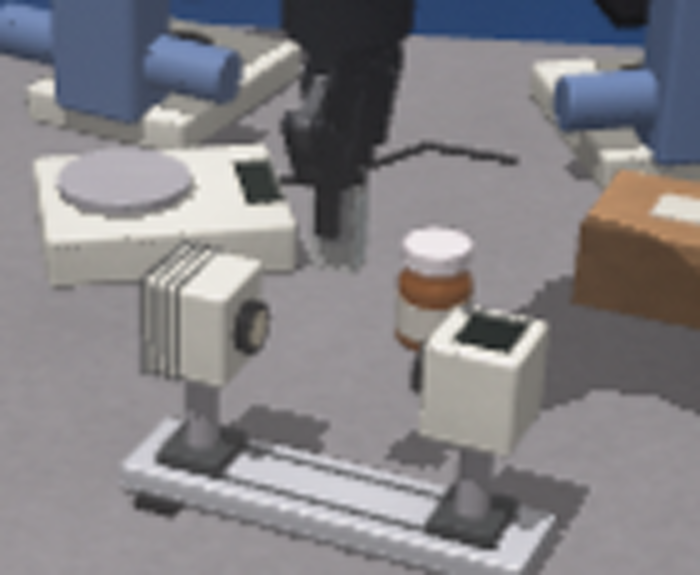

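```bash
python3 - <<'E'
import pickle,cv2
s=pickle.load(open('m2w.pkl','rb'))['color'][:,:,::-1]
cv2.imwrite('pics/m2a.png',cv2.resize(s[25:235,195:315],None,fx=2.8,fy=2.8,interpolation=cv2.INTER_CUBIC))
cv2.imwrite('pics/m2b.png',cv2.resize(s[200:335,195:325],None,fx=4.4,fy=4.4,interpolation=cv2.INTER_CUBIC))
E
sleep 1
```

```text
(no output)
```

View pics/m2a.png

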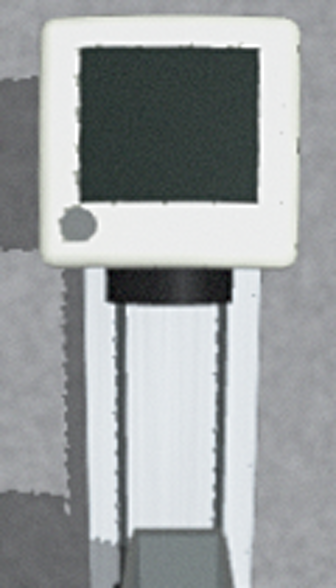

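View pics/m2b.png

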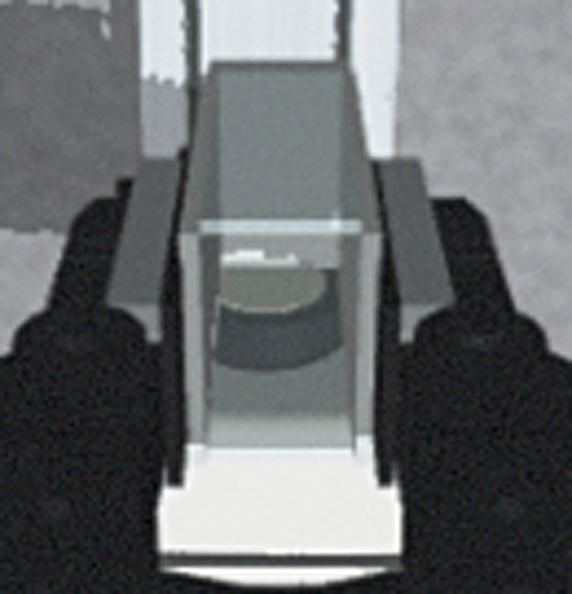

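```bash
python3 - <<'E'
from h import *
import pickle
p=pickle.load(open('m2w.pkl','rb'))
a=np.radians(163.95); T=np.array([.5142,-.2660])
def tf(X): d=X[:2]-T; return np.round([(np.cos(a)*d[0]+np.sin(a)*d[1])*1e3,(-np.sin(a)*d[0]+np.cos(a)*d[1])*1e3],1)
A=lambda u,v,z:tf(fatz(p,195+u/2.8-.4,25+v/2.8-.4,z)); B=lambda u,v,z:tf(fatz(p,195+u/4.4-.4,200+v/4.4-.4,z))
print('rail',A(88,320,.026),A(261,320,.026),A(90,500,.026),A(252,500,.026))
print('head',A(43,40,.163),A(300,40,.163),A(43,250,.163),A(297,250,.163),'back/front',A(170,18,.163),A(170,267,.163))
print('snout',A(106,300,.145),A(232,300,.145))
zt=.2016-.0619+.098
print('cell top',B(180,230,zt),B(381,230,zt),B(190,450,zt),B(371,450,zt))
zb=zt-.05;print('cell bot',B(212,62,zb),B(350,62,zb))
E
```

```text
rail [40.6 34.9] [ 40.7 -33.1] [-33.8  35.8] [-33.6 -31.3]
head [120.   30.1] [120.  -27.7] [71.  30.2] [ 71.  -27.3] back/front [124.5   1.5] [66.7  1.4]
snout [57.9 17.5] [ 57.9 -13.8]
cell top [14.   9.3] [ 14.1 -10.5] [-13.3   9.1] [-13.2 -10.4]
cell bot [13.2  8.6] [ 13.3 -10. ]
```

servo_tool --motion '[[[0,-2.1,10,0,0,0],[0,0,15,0,0,0],[0,0,10,0,0,0],[0,0,0,0,0,0],[0,0,0,0,0,0]]]'

```text
time: 20.9
ee_pos: [0.5133, -0.2691, 0.1664]
tcp_rot: [180.0, 0.0, 164.0]
wrist_force: [1.0, -0.0, 0.0]
opening: 0.0194
```

```bash
python3 ws.py m3 235 90 140 115
```

```text
20.9 [ 0.5133 -0.2691  0.1664] [1.7998e+02 2.0000e-02 1.6399e+02] 0.0194 [ 1. -0.  0.]
```

```bash
sleep 1
```

```text
(no output)
```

View pics/m3w.png

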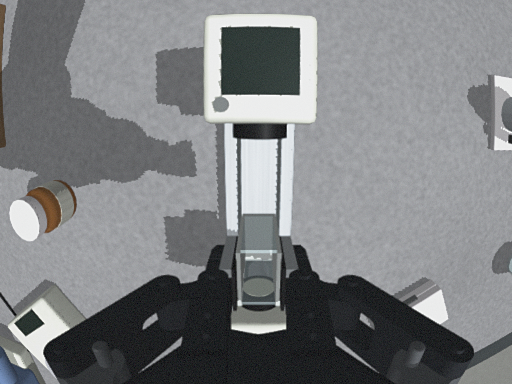

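View pics/m3sc.png

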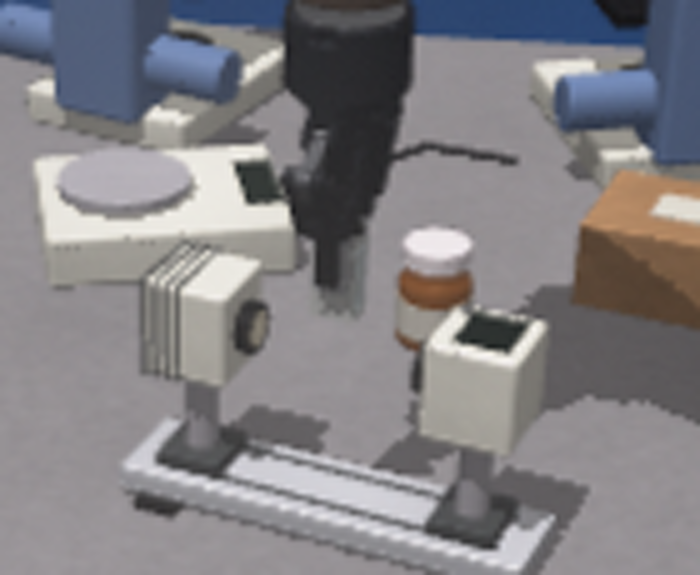

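Clear of both heads and centred between them. Down the last 48 mm, gently.

servo_tool --motion '[[[0,0.6,8,0,0,0],[0,0,10,0,0,0],[0,0,10,0,0,0],[0,0,6,0,0,0],[0,0,0,0,0,0]]]'

```text
time: 21.5
ee_pos: [0.5131, -0.2683, 0.1309]
tcp_rot: [180.0, -0.1, 164.0]
wrist_force: [-0.8, 0.4, 0.5]
opening: 0.019
```

servo_tool --motion '[[[0,0,6,0,0,0],[0,0,5,0,0,0],[0,0,3,0,0,0],[0,0,0,0,0,0],[0,0,0,0,0,0]]]'

```text
time: 22.0
ee_pos: [0.5137, -0.2686, 0.1185]
tcp_rot: [180.0, 0.0, 164.0]
wrist_force: [-0.1, 0.4, -0.1]
opening: 0.0194
```

servo_tool --motion '[[[0,0,0,0,0,0],[0,0,0,0,0,0],[0,0,0,0,0,0]]]'

```text
time: 22.3
ee_pos: [0.5138, -0.2686, 0.1186]
tcp_rot: [180.0, 0.1, 164.0]
wrist_force: [-0.1, 0.2, -0.4]
opening: 0.0198
```

```bash
python3 ws.py m4 245 110 120 110; python3 - <<'E'
import pickle,cv2
s=pickle.load(open('m4w.pkl','rb'))['color'][:,:,::-1]
cv2.imwrite('pics/m4a.png',cv2.resize(s[0:335,190:330],None,fx=1.75,fy=1.75,interpolation=cv2.INTER_CUBIC))
E
```

```text
22.3 [ 0.5138 -0.2686  0.1186] [1.7998e+02 5.0000e-02 1.6399e+02] 0.0198 [-0.1  0.2 -0.4]
```

```bash
sleep 1
```

```text
(no output)
```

View pics/m4a.png

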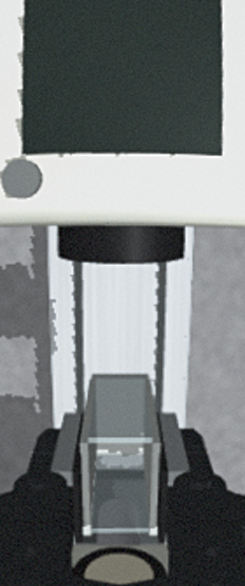

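View pics/m4sc.png

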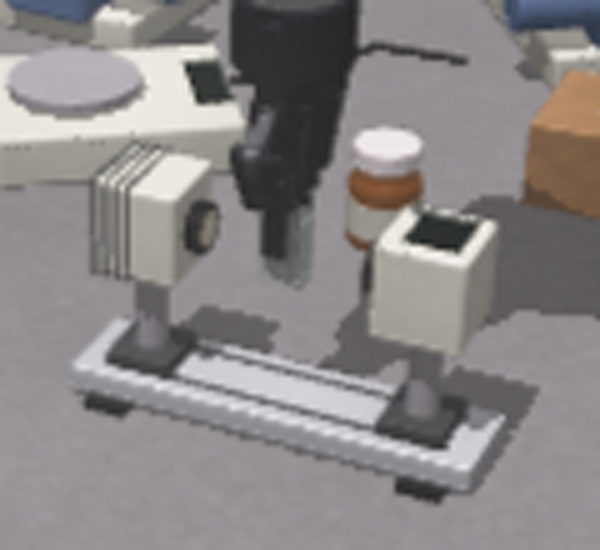

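```bash
python3 - <<'E'
from h import *
import pickle
s=pickle.load(open('m4s.pkl','rb'))
a=np.radians(164);x=np.array([np.cos(a),np.sin(a)]);y=np.array([-x[1],x[0]])
for z in (.105,.155):
  for dx,dy in [(.015,-.01),(.015,.01),(-.015,-.01)]:
    q=np.array([.5136,-.2684])+dx*x+dy*y; print(z,dx,dy,((proj(s,(*q,z))-[245,110])*5).round())
cv2.imwrite('pics/m4z.png',cv2.resize(s['color'][140:175,285:320,::-1],None,fx=14,fy=14,interpolation=cv2.INTER_CUBIC))
E
```

```text
0.105 0.015 -0.01 [301. 295.]
0.105 0.015 0.01 [313. 280.]
0.105 -0.015 -0.01 [257. 284.]
0.155 0.015 -0.01 [304. 224.]
0.155 0.015 0.01 [316. 210.]
0.155 -0.015 -0.01 [259. 214.]
```

```bash
sleep 1
```

```text
(no output)
```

View pics/m4z.png

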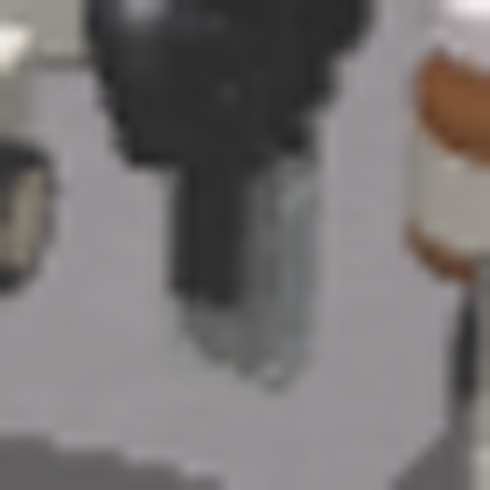

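servo_tool --motion '[[[0,0,1.5,0,0,0],[0,0,0,0,0,0],[0,0,0,0,0,0],[0,0,0,0,0,0],[0,0,0,0,0,0]]]'

```text
time: 22.9
ee_pos: [0.5137, -0.2686, 0.117]
tcp_rot: [180.0, 0.0, 164.0]
wrist_force: [0.6, 1.1, -1.1]
opening: 0.0197
```

```bash
python3 - <<'E'
from h import *
o=bot.get_obs();print(o['time'],o['ee_pos'].round(4),o['tcp_rot'].round(2),o['opening'],o['qd'].round(2),o['wrist_force'].round(1))
print(bot.job_done())
E
```

```text
22.9 [ 0.5137 -0.2686  0.117 ] [1.7998e+02 4.0000e-02 1.6398e+02] 0.019694509510561432 [-0.09  0.09 -0.    0.03 -0.05 -0.03] [ 0.6  1.1 -1.1]
the job is handed in; nothing more can be done
None
```

I handed the job in at about 23 s. The long cuvette is held upright in the light path, gripped by its two frosted sides. The hand-in gives no verdict, so the results below are from my own checks.

**What I did**
- **Cap:** I pressed it down to the end stop, where the force rose to about 19 N, and let it go. The pictures afterwards showed it back up and the cuvette still in its well.
- **Cuvette:** It stood in the well nearest the can. I closed on the frosted sides at 25 N, lifted it clear and carried it over the bench. I then lowered it between the heads from above.

**Last checks**
- **Grip:** the opening was 19.7 mm for a 20 mm cuvette, and the arm was essentially still.
- **Position:** in the wrist picture, the cuvette, the detector window, the lamp lens and the rail grooves line up to within about 1 mm across the light path. Along the light path it is within about 1 mm of the middle.
- **Angle:** it is square to the light within about 1°.

**What disagreed**
- **Height:** by the arm's position the middle was about 1 mm high; the side camera made it 3 to 5 mm high. I lowered it 1.5 mm and took no picture after that. Both values are inside the 12 mm limit.
- **Fingertips:** they end about 8 mm behind the reported TCP when shut, not 19 mm ahead of it as the interface text says. The cap contact and the side and wrist cameras all agreed, so I used that for the grasp height.
- **Turn early on:** one turn ran joint 6 to its limit, so the arm swung off course and tilted. It touched nothing, and I turned it back.

I did not measure the bystanders' final positions. Nothing in the pictures showed contact with any of them.

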